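# Load the soldering fixture with a capacitor and a transformer

### The job

Load the soldering fixture for the next board: put the big blue capacitor and the yellow-taped transformer each into the nest that is cut to its shape and size, with the pins pointing straight up and the part fully home on the floor of its nest. Lower them in gently, never dropping or ramming a part, and leave the small capacitor already in its nest, the solder reel, the tip cleaner and the flux bottle where they are.

Things in the scene. Friction and masses are not known exactly. Their poses are not given: they have to be found in the camera images.
- capacitor: big snap-in capacitor: plain cylinder 40 mm in diameter, 50 mm long, dark blue sleeve, one pale stripe, about 95 g; starts lying on its side, can roll. Origin at the can's centre; x axis along the can towards the pin end (black face, two silver pins sticking out 6 mm), away from the closed end (bare metal disc). Stands stably on its closed end
- capacitor_base (a point): centre of the capacitor's closed (metal disc) end face, 25 mm from the can's centre; this face goes down onto the floor of the nest
- transformer: transformer 42 (its x) by 34 (its y) by 38 mm high, about 110 g: dark core, black end plates, wide band of yellow tape; starts standing on the mat, its two rows of pins (4 mm more, rows along x) already up. Origin at the centre of its underside, z up towards the pins. All four sides are flat to grip; it fits its nest either way round
- fixture: fixed aluminium plate 172 (x) by 206 (y) by 8 mm carrying four nest blocks in two rows of two and, 77 and 88 mm from its centre in x and y, four white posts 12 mm thick and 72 mm high (from the mat). Origin at the centre of its underside. The blocks change places from start to start; their x and y axes are always the fixture's
- nest_cap: grey nest block 66 (x) by 94 (y) by 44 mm, top 52 mm above the mat, origin at the centre of its underside. Central round pocket 44 mm in diameter, floor 6 mm above the origin. A finger channel 30 mm wide, floor 24 mm above the origin, runs right through along the block's y across the pocket: fingers that close along y can go down into it beside the part
- nest_cap_seat (a point): centre of the pocket floor of nest_cap, where the centre of the capacitor's closed end belongs (14 mm above the mat)
- nest_transformer: grey nest block like nest_cap, but with a rectangular pocket 46 (x) by 38 mm (y), floor 18 mm above the origin; same finger channel along y, 30 mm wide, floor 24 mm above the origin. The transformer's 42 mm side lies along the block's x
- nest_transformer_seat (a point): centre of the pocket floor of nest_transformer, where the transformer's origin belongs (26 mm above the mat)
- nest_film: grey nest block of the same outer size with a narrow rectangular pocket 46 by 23 mm for a part that is not on the bench today; it stays empty
- nest_small: grey nest block of the same outer size with a round pocket 35 mm in diameter, already taken by the small capacitor
- small_cap: small brown capacitor, 31 mm in diameter and 50 mm high, already seated upright in nest_small, sticking out 12 mm above the block; leave it alone. Origin at the centre of its lower end
- solder_reel: reel of solder wire lying flat, 54 mm in diameter, 30 mm high, grey flanges; leave it alone. Origin at the centre of its underside
- tip_cleaner: dark round tin of brass wool for cleaning tips, 60 mm in diameter, 30 mm high; leave it alone. Origin at the centre of its underside
- flux_bottle: small flux bottle, 32 mm in diameter, 70 mm high, with a red cap; leave it alone. Origin at the centre of its underside
- clear_patch: square of blue tape on the mat, 138 mm inside, always free of things: room to set a part down. Origin at its centre on the mat, sides along its x and y axes; the mat is at height 0
Mind the look-alikes: they are no part of the job. Of the things that look like the capacitor, the larger one is meant. What is shaped like the transformer but turquoise is not meant.

How it is judged:
At the end, for the whole second after the job is handed in: Capacitor in nest_cap and transformer in nest_transformer, pins up within 0.1 rad, within 4 and 5 mm of the pocket centre, at most 3 mm above its floor, transformer square within 0.17 rad, both at rest; small capacitor moved under 8 mm, reel, tip cleaner and flux bottle under 20 mm (horizontal distance between capacitor_base and nest_cap_seat below 0.004 m and z of capacitor_base in the frame of nest_cap_seat below 0.003 m and angle between capacitor's own x axis and vertical below 0.1 rad and horizontal distance between transformer and nest_transformer_seat below 0.005 m and z of transformer in the frame of nest_transformer_seat below 0.003 m and angle between transformer's own z axis and vertical below 0.1 rad and angle between the x axis of transformer and the x axis of nest_transformer, either way round below 0.17 rad and linear speed of each of capacitor, transformer below 0.02 m/s and distance of small_cap from where it was at the start of the episode below 0.008 m and distance of each of solder_reel, tip_cleaner, flux_bottle from where it was at the start of the episode below 0.02 m); the robot touches nothing.
It fails at once if the capacitor is dropped: it falls freely, out of the gripper, faster than 0.5 m/s (a fall of about 13 mm) (linear speed of capacitor above 0.5 m/s and contact force between capacitor and the fingers below 0.05 N).
It fails at once if the transformer is dropped: it falls freely, out of the gripper, faster than 0.5 m/s (a fall of about 13 mm) (linear speed of transformer above 0.5 m/s and contact force between transformer and the fingers below 0.05 N).
It fails at once if the capacitor is pressed against the fixture with more than 40 N (contact force between capacitor and nest_cap above 40 N or contact force between capacitor and nest_film above 40 N or contact force between capacitor and nest_transformer above 40 N).
It fails at once if the transformer is pressed against the fixture with more than 40 N (contact force between transformer and nest_cap above 40 N or contact force between transformer and nest_film above 40 N or contact force between transformer and nest_transformer above 40 N).
It fails at once if a bystander is knocked more than 20 mm from its place (the small capacitor more than 8 mm) (distance of small_cap from where it was at the start of the episode above 0.008 m or distance of any of solder_reel, tip_cleaner, flux_bottle from where it was at the start of the episode above 0.02 m).
It also fails if it takes over 72 s, if anything falls off the work surface, if the arm or the gripper's body presses on something with over 40 N, if the wrist force passes 120 N, or if a joint passes its speed limit or range.

### The arm

A 6-joint arm with a two-finger parallel gripper is mounted at the origin on the work surface. World frame = base frame: x ahead of the robot, y to its left, z up, the work surface at z = 0. Lengths are in m, angles in rad, forces in N, time in s.
With the tool pointing down it reaches from about 0.25 to 0.8 m from the base axis. Payload 8.5 kg.
Tool frame: the origin (TCP) lies midway between the tips of the shut fingers; the grasp point (between the pads) lies 19 mm behind it; y points along the fingers, z is the direction in which the jaws open and shut, and the axes are right-handed (so a half turn about y gives the same grasp; the last joint's range is limited). The gripper opens to 85 mm and grips with 20 to 120 N. Pads are 22 mm wide; open, the fingers measure 114 mm over their backs; the gripper's body (76 mm by 85 mm) begins 54 mm behind the grasp point. The pads swing forward as they close: fully open they stand 13 mm farther back than shut.
Start: joints at [-1.338, 0.238, -0.013, 1.319, 0, 1.571], TCP at [0.121, -0.511, 0.201] pointing down, gripper open.
Joint ranges: [-2.66, 2.66], [-1.03, 1.9], [-1.14, 1.46], [-1.82, 2.27], [-1.45, 1.34], [-3.14, 3.14]. Speed limits (rad/s): [2.22, 2.22, 2.79, 3.14, 3.14, 3.14].

### API

Orientations are given as a rotation vector (axis times angle).
In Python, from workcell import bot, imaging, finder gives the robot as it stands. The module is installed in compiled form; this text tells all that it offers.
- The arm moves only by the tool arm_command, never from a script. Its arguments are lists of equal length, an entry for each row: "dp": the shift along the world's x, y, z in units of 40 mm (1.0 is 40 mm), a list of three; "turn": the turn about the world's z in units of 6 degrees (1.0 is 6 degrees); "fingers": the opening, from 0 (shut) to 1 (fully open). A call has 1 to 5 rows; each row is the pose to reach, as a shift and turn from the pose commanded when the call began; what a row does not reach only later rows make up. A row lasts 1/10 s, in which the tool goes at most 50 mm and 8.59 degrees, less where a joint would pass 70% of its speed; a pose out of reach is approached as far as the arm can. A call with a gripper value outside its range is refused whole. The fingers move at their own pace and stop on an object; "squeeze" is the grip in N (left out, the last holds). Time passes only in rows, so rows that repeat a pose let the fingers close. It gives the time, the measured TCP pose, the force and the opening at its end, in the units of the state.
- bot.get_state(): the state, without advancing time (a new reading comes with each control period).
- imaging.capture(name): name is "scene" or "top"; returns a dict with "frame" (400x640x3 uint8, red, green, blue), "camera_matrix" (3x3 intrinsics, pixels), "dist" ([k1, k2, p1, p2, k3] as OpenCV has them; the pictures are not rectified), "origin" and "attitude" of the camera in the world. Camera axes: x right, y down, z forward; pixel columns grow to the right and rows downward; lengths in m; the calibration is good to about 2 mm. A picture is of the moment at which its call begins. There is no depth.
- bot.sign_off(): hands the job in, once; it reports no verdict.
Trained networks look in a picture, given as the dict that the camera call returned (one of the last four; its "shot" number tells which), for a name from the list of things; names that differ only in an ending like _2 or _b are one class to them, and where a whole thing is asked for, a point or a joint stands for the part that bears it (a point fixed in the world has none). Each returns a list of dicts, best first, with "conf" (0 to 1); they miss things now and then, are a little off and sometimes report something else, mostly with a low value. They report only what shows in the picture. A call takes as long as a camera call. They do not tell look-alikes from the thing itself.
- finder.recognise(picture, target): "extent" ([left, top, right, bottom] in pixels, round what is visible of it).
- finder.silhouettes(picture, target): "region" (400x640 bool, what is visible of it) and "extent" ([left, top, right, bottom] in pixels, round what is visible of it).
- finder.pinpoint(picture, target): "position" ([column, row] in pixels: a listed point, or the origin of a listed thing).
The state is a dict: "time": time; "joint_positions": joint angles; "qvel": joint speeds; "tau": joint torques, N m; "eef_pos": TCP position; "eef_rot": TCP orientation; "ft_force": force on the tool from outside, world axes, zero at the start; "torque": the same for the moment, N m; "finger_gap": opening from 0.0 (shut) to 1.0 (fully open).
Only numpy, scipy, OpenCV 4.12 (cv2) and the standard library are available. Lean on these libraries where they do the work, as an engineer would, in place of code of your own. Each camera call takes 0.05 s, during which the arm holds its last target. There are 200 camera calls.

## Working session

There is one attempt and no reset: what is moved stays moved. The work goes in short steps, Python scripts to look and compute and a tool call to move; the robot and the scene stay as the last step left them, time stands still between calls to the robot, and variables do not carry over. Pictures are saved under pics/ and viewed, about 8 in all and at most 12, crops included, and the job is handed in when it is done.

Besides the shell and the picture viewer there is one more tool, called after ">>>" by a JSON object that holds its "fn" and its "kwargs". arm_command: Moves the arm, as the interface text tells. Its arguments: {"type":"object","properties":{"dp":{"type":"array","items":{"type":"array","items":{"type":"number"}}},"turn":{"type":"array","items":{"type":"number"}},"fingers":{"type":"array","items":{"type":"number"}},"squeeze":{"type":"number"}},"required":["dp","turn","fingers"]}

```bash
mkdir -p pics; cat > h.py <<'E'
import numpy as np, cv2
from workcell import bot, imaging, finder
from scipy.spatial.transform import Rotation as R
def rot(a):
    a=np.array(a,float)
    if a.shape==(3,3): return a
    return R.from_rotvec(a).as_matrix() if a.size==3 else R.from_quat(a).as_matrix()
def ray(p,uv):
    n=cv2.undistortPoints(np.array([[uv]],float),np.array(p["camera_matrix"]),np.array(p["dist"]))[0,0]
    return np.array(p["origin"]),rot(p["attitude"])@np.array([n[0],n[1],1])
def at(p,uv,z):
    o,d=ray(p,uv); return o+d*(z-o[2])/d[2]
def proj(p,X):
    Rm=rot(p["attitude"]).T; t=-Rm@np.array(p["origin"])
    return cv2.projectPoints(np.array(X,float).reshape(-1,3),cv2.Rodrigues(Rm)[0],t,np.array(p["camera_matrix"]),np.array(p["dist"]))[0][:,0]
def tri(p1,u1,p2,u2):
    o1,d1=ray(p1,u1);o2,d2=ray(p2,u2)
    s=np.linalg.lstsq(np.stack([d1,-d2],1),o2-o1,rcond=None)[0]
    a,b=o1+s[0]*d1,o2+s[1]*d2
    return (a+b)/2,np.linalg.norm(a-b)
def save(n,im,x=1):
    cv2.imwrite("pics/"+n,cv2.resize(im[...,::-1],None,fx=x,fy=x,interpolation=cv2.INTER_CUBIC))
E
python3 - <<'E'
from h import *
np.set_printoptions(precision=3,suppress=True)
print(bot.get_state())
for c in("top","scene"):
    p=imaging.capture(c); save(c+"0.png",p["frame"],1.25)
    print(c,p["origin"],p["attitude"],p["camera_matrix"])
    for t in["capacitor","capacitor_base","transformer","fixture","nest_cap","nest_cap_seat","nest_transformer","nest_transformer_seat","nest_film","nest_small","small_cap","solder_reel","tip_cleaner","flux_bottle","clear_patch"]:
        print(t,[(np.round(r["position"],1).tolist(),round(r["conf"],2)) for r in finder.pinpoint(p,t)[:4]])
E
```

```text
{'time': 0.0, 'joint_positions': array([-1.338,  0.239, -0.014,  1.319, -0.   ,  1.571]), 'qvel': array([ 0.001,  0.001, -0.001,  0.001, -0.   ,  0.001]), 'tau': array([  0.001, -53.878,  34.644,   0.018,   0.   ,  -0.   ]), 'eef_pos': array([ 0.121, -0.51 ,  0.201]), 'eef_rot': array([-0.246,  2.1  , -2.097]), 'ft_force': array([0.123, 0.484, 0.597]), 'torque': array([ 0.016,  0.034, -0.004]), 'finger_gap': 0.9973433576790441}
top [0.473 0.054 1.304] [-2.201  2.185 -0.072] [[509.147   0.    319.348]
 [  0.    509.147 202.487]
 [  0.      0.      1.   ]]
capacitor [([187.6, 199.4], 0.7), ([223.3, 188.8], 0.59)]
capacitor_base [([218.3, 198.4], 0.57)]
transformer [([353.5, 152.0], 0.65), ([214.5, 238.2], 0.54), ([180.9, 238.3], 0.52)]
fixture []
nest_cap [([443.9, 212.1], 0.73)]
nest_cap_seat [([446.4, 218.0], 0.71)]
nest_transformer [([451.6, 186.0], 0.93)]
nest_transformer_seat [([455.0, 189.0], 0.8), ([287.2, 172.7], 0.5), ([441.9, 215.3], 0.36)]
nest_film [([409.0, 203.4], 0.77)]
nest_small [([417.3, 180.5], 0.72)]
small_cap [([415.0, 179.9], 0.71)]
solder_reel [([286.2, 174.6], 0
[... 207 characters left out ...]
      0.      1.   ]]
capacitor [([387.3, 141.1], 0.96), ([393.6, 124.6], 0.65)]
capacitor_base [([383.4, 142.3], 0.69), ([392.5, 124.9], 0.57)]
transformer [([352.1, 126.4], 0.8), ([216.8, 326.4], 0.75), ([362.7, 108.9], 0.65)]
fixture [([358.2, 270.5], 0.2)]
nest_cap [([218.3, 324.2], 0.58)]
nest_cap_seat [([211.9, 325.4], 0.67)]
nest_transformer [([239.1, 355.4], 0.96)]
nest_transformer_seat [([237.1, 351.4], 0.64), ([239.6, 355.0], 0.22)]
nest_film [([254.6, 296.9], 0.7)]
nest_small [([281.8, 320.5], 0.57)]
small_cap [([281.4, 320.6], 0.55)]
solder_reel [([366.2, 203.0], 0.92), ([283.9, 318.0], 0.3)]
tip_cleaner [([312.0, 169.0], 0.76)]
flux_bottle [([354.7, 273.1], 0.86)]
clear_patch []
```

View pictures.

View pics/top0.png

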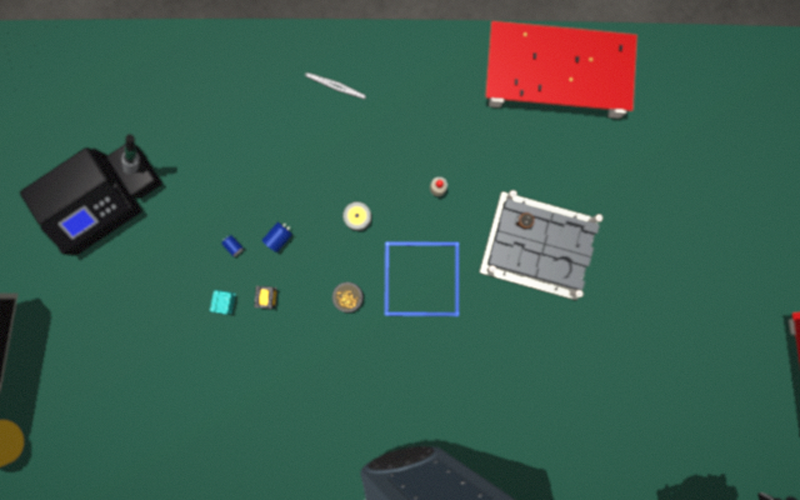

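View pics/scene0.png

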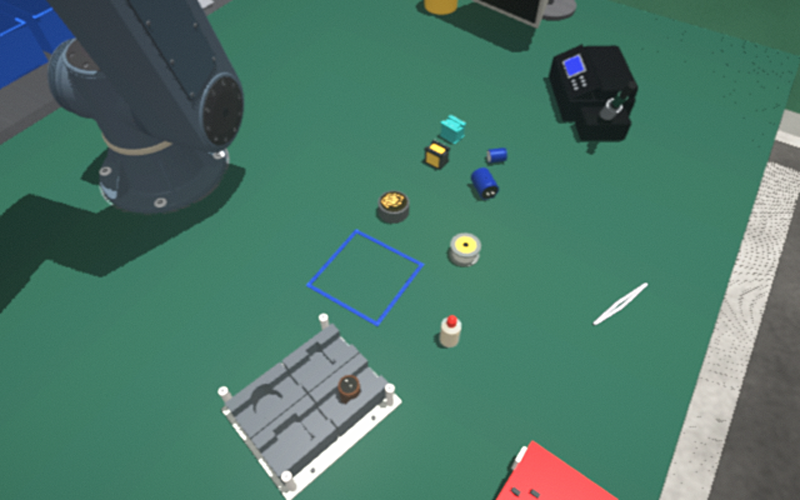

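```bash
python3 - <<'E'
from h import *
np.set_printoptions(precision=4,suppress=True)
P={c:imaging.capture(c) for c in("top","scene")}
import pickle; pickle.dump(P,open("P0.pkl","wb"))
def crop(c,x0,y0,x1,y1): return cv2.resize(P[c]["frame"][y0:y1,x0:x1],(400,300),interpolation=cv2.INTER_CUBIC)
im=np.vstack([np.hstack([crop("top",370,146,494,239),crop("scene",168,250,332,373)]),np.hstack([crop("top",160,170,264,248),crop("scene",330,80,426,152)])])
save("crop1.png",im)
for t in["capacitor","transformer","tip_cleaner","solder_reel","flux_bottle"]:
  for c in P:
    for r in finder.silhouettes(P[c],t)[:3]:
      v,u=np.nonzero(r["region"]); 
      print(t,c,round(r["conf"],2),np.round(r["extent"],1),len(u),(u.mean(),v.mean()),at(P[c],(u.mean(),v.mean()),.018)[:2])
E
```

```text
capacitor top 0.86 [209.7 176.6 232.1 197.8] 334 (np.float64(221.0688622754491), np.float64(188.90718562874252)) [0.5844 0.2978]
capacitor top 0.75 [267.7 226.  290.7 249.9] 429 (np.float64(277.75291375291374), np.float64(237.05128205128204)) [0.4636 0.1524]
capacitor top 0.68 [179.2 191.6 190.1 204.4] 146 (np.float64(185.56849315068493), np.float64(196.23287671232876)) [0.5651 0.3877]
capacitor scene 0.83 [378.5 134.7 397.7 160. ] 379 (np.float64(387.6253298153034), np.float64(147.15831134564644)) [0.5827 0.2986]
capacitor scene 0.75 [390.6 118.2 405.9 132.3] 153 (np.float64(397.72549019607845), np.float64(123.92156862745098)) [0.5667 0.387 ]
transformer top 0.78 [169.1 234.8 188.4 252.1] 239 (np.float64(177.63179916317992), np.float64(241.96234309623432)) [0.4492 0.4052]
transformer top 0.49 [204.  231.1 221.8 248.7] 273 (np.float64(212.0), np.float64(237.43223443223442)) [0.4613 0.3184]
transformer scene 0.87 [340.2 110.  358.8 134.7] 349 (np.float64(349.49570200573066), np.float64(123.28939828080229)) [0.4604 0.3216]
transformer scene 0.77 [352.1  91.8 372.4 115.9] 326 (np.float6
[... 541 characters left out ...]
oat64(237.7035175879397)) [0.462  0.1512]
solder_reel scene 0.93 [358.5 186.9 384.1 211.8] 524 (np.float64(371.54007633587787), np.float64(199.42748091603053)) [0.6264 0.1341]
solder_reel scene 0.42 [272.1 302.7 290.3 324.7] 300 (np.float64(279.24666666666667), np.float64(310.44)) [ 0.6047 -0.1898]
flux_bottle top 0.54 [343.7 142.8 357.  156.8] 170 (np.float64(350.3058823529412), np.float64(148.80588235294118)) [ 0.6895 -0.0298]
flux_bottle top 0.51 [384.  156.5 481.4 239.8] 1180 (np.float64(423.5364406779661), np.float64(199.29745762711863)) [ 0.5618 -0.2163]
flux_bottle scene 0.72 [349.4 254.9 368.7 279.6] 353 (np.float64(360.1784702549575), np.float64(265.1728045325779)) [ 0.6861 -0.0248]
```

View pics/crop1.png

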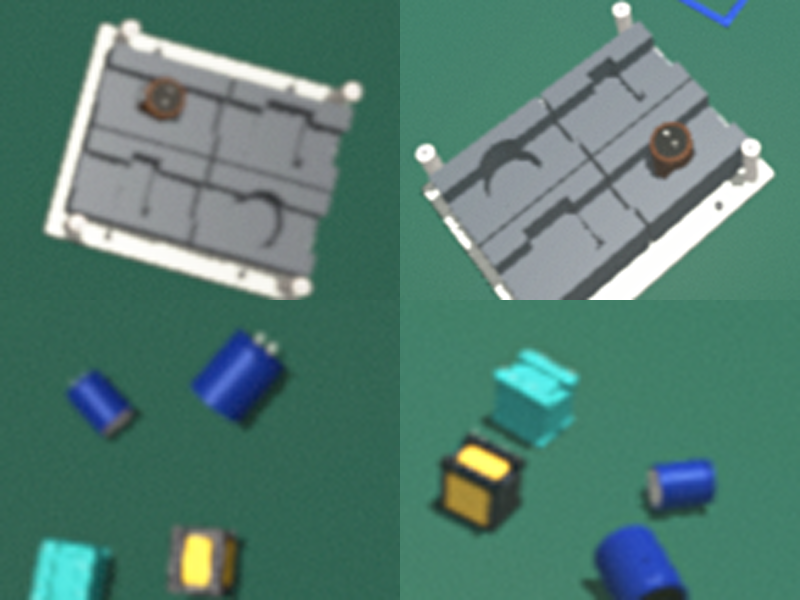

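```bash
cat > fit.py <<'E'
from h import *
from scipy.optimize import minimize
S=8
def chroma(p):
    f=cv2.GaussianBlur(p["frame"],(0,0),.5).astype(float); return (f[...,1]-np.maximum(f[...,0],f[...,2]))/(f.sum(2)+30)
def render(p,pieces,box):
    x0,y0,x1,y1=box; m=np.zeros(((y1-y0)*S,(x1-x0)*S),np.uint8)
    for X in pieces:
        u=(proj(p,X)-[x0,y0]+.5)*S-.5
        cv2.fillConvexPoly(m,cv2.convexHull(np.round(u*16).astype(np.int32)),1,shift=4)
    return cv2.GaussianBlur(cv2.resize(m.astype(np.float32),(x1-x0,y1-y0),interpolation=cv2.INTER_AREA),(0,0),.6)
def boxpts(cx,cy,lx,ly,z0,z1): return np.array([[cx+a*lx/2,cy+b*ly/2,z] for a in(-1,1) for b in(-1,1) for z in(z0,z1)])
T=np.linspace(0,2*np.pi,24,endpoint=False)
def cyl(cx,cy,r,z0,z1): return np.array([[cx+r*np.cos(t),cy+r*np.sin(t),z] for t in T for z in(z0,z1)])
FIX=[boxpts(0,0,.172,.206,0,.008),boxpts(0,0,.132,.188,.008,.052)]+[cyl(a*.077,b*.088,.006,.008,.072) for a in(-1,1) for b in(-1,1)]
TR=[boxpts(0,0,.042,.034,0,.038)]
CAP=[cyl(0,0,.02,-.025,.025)[:,[2,0,1]]+[0,0,.02]]  # axis along x, lying
CAPUP=[cyl(0,0,.02,0,.05)]
def place(M,q,z=0):
    c,s=np.cos(q[2]),np.sin(q[2]); A=np.array([[c,-s,0],[s,c,0],[0,0,1]])
    return [X@A.T+[q[0],q[1],z] for X in M]
def fit(ps,M,q0,z=0,excl=None,pad=6,feat=chroma):
    data=[]
    for p in ps:
        u=np.vstack([proj(p,X) for X in place(M,q0,z)]); x0,y0=np.floor(u.min(0)-pad).astype(int); x1,y1=np.ceil(u.max(0)+pad).astype(int)
        x0,y0=max(x0,0),max(y0,0); x1,y1=min(x1,640),min(y1,400)
        f=feat(p)[y0:y1,x0:x1]; bg=np.percentile(f,90); o=np.clip(1-f/bg,0,1); data.append((p,(x0,y0,x1,y1),o))
    sc=np.array([.01,.01,.1])
    def cost(v):
        q=q0+v*sc; return sum(np.mean((render(p,place(M,q,z),b)-o)**2) for p,b,o in data)
    best=min((minimize(cost,[0,0,a],method="Nelder-Mead",options=dict(initial_simplex=np.array([[0,0,a],[.6,0,a],[0,.6,a],[0,0,a+1]]),xatol=.01,fatol=1e-6)) for a in(-1,1)),key=lambda r:r.fun)
    return q0+best.x*sc,best.fun
E
python3 - <<'E'
from fit import *
import pickle; P=pickle.load(open("P0.pkl","rb"))
np.set_printoptions(precision=4,suppress=True)
t,s=P["top"],P["scene"]
print(at(t,(338,223),0),"patch")
u=[(410.6,155),(479.1,174.5),(463,235.3),(393.3,216.7)]
w=np.array([at(t,x,.072)[:2] for x in u]); print(w)
c=w.mean(0); d=(w[0]-w[1])+(w[3]-w[2]); yaw=np.arctan2(-d[0],d[1]); q0=np.array([c[0],c[1],yaw]); print(q0)
for n,ps in(("top",[t]),("scene",[s]),("both",[t,s])): print("fix",n,*fit(ps,FIX,q0))
for n,ps in(("top",[t]),("scene",[s]),("both",[t,s])): print("cap",n,*fit(ps,CAP,np.array([.584,.298,-.65])))
for n,ps in(("top",[t]),("scene",[s]),("both",[t,s])):
  for y in(0,1.57): print("tr",n,*fit(ps,TR,np.array([.461,.32,y])))
E
```

```text
[ 0.5006 -0.0001  0.    ] patch
[[ 0.6665 -0.1739]
 [ 0.62   -0.3421]
 [ 0.4712 -0.3009]
 [ 0.5152 -0.1311]]
[ 0.5682 -0.237  -0.2615]
fix top [ 0.5711 -0.2379 -0.2683] 0.007238458378777741
fix scene [ 0.5682 -0.2376 -0.2666] 0.017340866115508658
fix both [ 0.5694 -0.2377 -0.2662] 0.027837467023195155
cap top [ 0.5828  0.2969 -0.7542] 0.03593359544486311
cap scene [ 0.5803  0.2996 -0.6938] 0.0573584144980087
cap both [ 0.5814  0.2983 -0.6991] 0.09726451699148275
tr top [ 0.4614  0.3177 -0.0544] 0.007583664264637838
tr top [0.4613 0.318  1.2286] 0.0464876110142877
tr scene [0.4597 0.3198 0.2214] 0.07363470656533486
tr scene [0.4597 0.3204 1.6696] 0.07639336439402293
tr both [ 0.4613  0.318  -0.0449] 0.08747198262591899
tr both [0.4603 0.3185 1.7392] 0.13452373365764728
```

```bash
cat > ang.py <<'E'
from h import *
def jaw(s=None):
    s=s or bot.get_state(); M=rot(s["eef_rot"]); return M,np.degrees(np.arctan2(M[1,2],M[0,2]))
E
python3 - <<'E'
from fit import *; from ang import *
import pickle; P=pickle.load(open("P0.pkl","rb"))
np.set_printoptions(precision=4,suppress=True)
M,a=jaw(); print(M,a)
t,s=P["top"],P["scene"]
print("tr scene",*fit([s],TR,np.array([.4597,.3198,-.05]),pad=2))
print("cap",*fit([t],CAP,np.array([.583,.297,-.7]),pad=3),*fit([s],CAP,np.array([.58,.2996,-.7]),pad=3))
for n,d in(("cap",.014),("transformer",.026)):
  for p,c in((t,"top"),(s,"scene")):
    r=finder.pinpoint(imaging.capture(c),"nest_%s_seat"%n)[0]; print(n,c,at(p,r["position"],d))
    q=np.array([.5711,-.2379,-.268]) if c=="top" else np.array([.5682,-.2376,-.267])
    for sx in(-1,1): print(place([np.array([[sx*.033,-.047,0]])],q))
# pitch test
for dx in(.132,.136,.140):
  for dy in(.188,.192): 
    F=list(FIX);F[1]=boxpts(0,0,dx,dy,.008,.052); print(dx,dy,*fit([t],F,np.array([.571,-.238,-.268])),*fit([s],F,np.array([.568,-.2376,-.267])))
E
```

```text
[[-0.973   0.      0.2307]
 [-0.2307  0.     -0.973 ]
 [-0.     -1.     -0.    ]] -76.66350303365233
tr scene [0.4597 0.3197 0.2463] 0.06478202408754709
cap [ 0.5826  0.2971 -0.7746] 0.04872759017232692 [ 0.5803  0.2996 -0.695 ] 0.05281190191164491
cap top [ 0.522  -0.2726  0.014 ]
[array([[ 0.5268, -0.2745,  0.    ]])]
[array([[ 0.5905, -0.292 ,  0.    ]])]
cap scene [ 0.5211 -0.2765  0.014 ]
[array([[ 0.524 , -0.2742,  0.    ]])]
[array([[ 0.5876, -0.2916,  0.    ]])]
transformer top [ 0.5916 -0.2941  0.026 ]
[array([[ 0.5268, -0.2745,  0.    ]])]
[array([[ 0.5905, -0.292 ,  0.    ]])]
transformer scene [ 0.5905 -0.2912  0.026 ]
[array([[ 0.524 , -0.2742,  0.    ]])]
[array([[ 0.5876, -0.2916,  0.    ]])]
0.132 0.188 [ 0.5711 -0.2381 -0.2659] 0.0072406168475447966 [ 0.5682 -0.2377 -0.2685] 0.017317037487479325
0.132 0.192 [ 0.5713 -0.2375 -0.2679] 0.006443669004942965 [ 0.5681 -0.2379 -0.2694] 0.016971448720897037
0.136 0.188 [ 0.5712 -0.238  -0.2699] 0.0071941077860557135 [ 0.5689 -0.2379 -0.2672] 0.01639440496923568
0.136 0.192 [ 0.5713 -0.2373 -0.2698] 0.006333312350571589 [ 0.5689 -0.2382 -0.2687] 0.016045411314902603
0.14 0.188 [ 0.5713 -0.2379 -0.2678] 0.00714232401152995 [ 0.5698 -0.2381 -0.2665] 0.017086867497540143
0.14 0.192 [ 0.5713 -0.2373 -0.2698] 0.00628861631304026 [ 0.5697 -0.2384 -0.2681] 0.016677030493663886
```

>>> {"fn": "arm_command", "kwargs": {"dp": [[0.5,1,0],[1.5,2,0],[2.5,3,0],[3.5,4,0],[4.5,5,0]], "turn": [-0.7,-1.4,-2,-2.7,-2.7], "fingers": [1,1,1,1,1], "squeeze": 20}}

```text
time: 3.1
eef_pos: [0.2835, -0.3279, 0.2015]
eef_rot: [-0.059, -2.194, 2.195]
ft_force: [-0.0, -0.3, 0.3]
finger_gap: 1.0
```

```bash
python3 - <<'E'
from ang import *
s=bot.get_state(); print(s["time"],s["joint_positions"].round(3),s["eef_pos"],jaw(s)[1])
E
```

```text
3.1 [-0.858  0.081 -0.207  1.282  0.     2.337] [ 0.28351287 -0.32794751  0.20152019] -93.04333586539593
```

>>> {"fn": "arm_command", "kwargs": {"dp": [[0.5,0.8,0],[1,1.6,0],[1.5,2.4,0],[2,3.2,0],[2.5,4,0]], "turn": [1.4,2.8,4.2,5.6,7], "fingers": [1,1,1,1,1]}}

```text
time: 3.6
eef_pos: [0.3832, -0.168, 0.2015]
eef_rot: [-0.654, 1.822, -1.823]
ft_force: [1.3, 0.1, 0.4]
finger_gap: 1.001
```

>>> {"fn": "arm_command", "kwargs": {"dp": [[0.5,0.8,0],[1,1.6,0],[1.5,2.4,0],[1.5,3.2,0],[1.5,4,0]], "turn": [1.4,2.8,4.2,5.6,7], "fingers": [1,1,1,1,1]}}

```text
time: 4.1
eef_pos: [0.4428, -0.0079, 0.2011]
eef_rot: [-1.136, 1.318, -1.317]
ft_force: [-0.1, 0.3, -0.0]
finger_gap: 1.002
```

>>> {"fn": "arm_command", "kwargs": {"dp": [[0,0.8,0],[0,1.6,0],[0,2.4,0],[0,3.2,0],[0,4,0]], "turn": [1.4,2.8,4.2,5.6,7], "fingers": [1,1,1,1,1]}}

```text
time: 4.6
eef_pos: [0.4424, 0.152, 0.2014]
eef_rot: [-1.43, 0.769, -0.769]
ft_force: [-0.5, -0.3, 0.3]
finger_gap: 1.0
```

>>> {"fn": "arm_command", "kwargs": {"dp": [[0,0.8,0],[0,1.6,0],[0,2.4,0],[0,3,0],[0,3.5,0]], "turn": [1.4,2.8,4.2,5.6,7], "fingers": [1,1,1,1,1]}}

```text
time: 5.1
eef_pos: [0.4424, 0.2922, 0.2012]
eef_rot: [-1.562, 0.198, -0.198]
ft_force: [-0.4, 0.8, -0.6]
finger_gap: 1.0
```

```bash
python3 - <<'E'
from ang import *
s=bot.get_state(); print(s["time"],s["joint_positions"].round(3),s["eef_pos"],jaw(s)[1])
E
```

```text
5.1 [ 0.584  0.247 -0.002  1.322 -0.     0.836] [0.44235403 0.29218001 0.20118395] 75.53864998587366
```

>>> {"fn": "arm_command", "kwargs": {"dp": [[0.25,0.4,0],[0.45,0.67,0],[0.45,0.67,-1],[0.45,0.67,-2],[0.45,0.67,-2.5]], "turn": [1,1.9,1.9,1.9,1.9], "fingers": [0.7,0.7,0.7,0.7,0.7]}}

```text
time: 5.6
eef_pos: [0.4591, 0.3166, 0.0982]
eef_rot: [-1.572, 0.05, -0.045]
ft_force: [-0.2, -0.1, 1.0]
finger_gap: 0.702
```

```bash
python3 - <<'E'
from ang import *
s=bot.get_state(); print(s["time"],s["eef_pos"],jaw(s)[1],s["finger_gap"])
a=imaging.capture("top")["frame"][195:270,165:265];b=imaging.capture("scene")["frame"][65:165,300:400]
save("pre.png",np.hstack([cv2.resize(a,(400,300),interpolation=2),cv2.resize(b,(400,400),interpolation=2)[:300]]))
E
```

```text
5.6 [0.45914376 0.31662714 0.09817661] 86.55185793824022 0.702386353087077
```

View pics/pre.png

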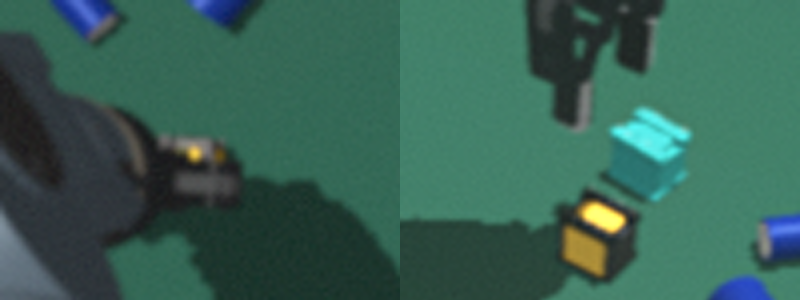

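>>> {"fn": "arm_command", "kwargs": {"dp": [[0.03,0.06,-1],[0.03,0.06,-1.8],[0.03,0.06,-2.1],[0.03,0.06,-2.1]], "turn": [0.1,0.1,0.1,0.1], "fingers": [0.7,0.7,0.7,0.3], "squeeze": 40}}

```text
time: 6.1
eef_pos: [0.4614, 0.3195, 0.017]
eef_rot: [-1.572, 0.04, -0.038]
ft_force: [0.1, 0.0, 0.3]
finger_gap: 0.549
```

>>> {"fn": "arm_command", "kwargs": {"dp": [[0,0,0],[0,0,0],[0,0,0]], "turn": [0,0,0], "fingers": [0.2,0.2,0.2]}}

```text
time: 6.4
eef_pos: [0.4626, 0.3204, 0.0188]
eef_rot: [-1.569, 0.038, -0.041]
ft_force: [-0.0, -0.3, 0.8]
finger_gap: 0.197
```

```bash
python3 - <<'E'
from ang import *
s=bot.get_state(); print(s["time"],s["eef_pos"],jaw(s)[1],s["finger_gap"])
a=imaging.capture("top")["frame"][195:270,165:265];b=imaging.capture("scene")["frame"][65:165,300:400]
save("miss.png",np.hstack([cv2.resize(a,(400,300),interpolation=2),cv2.resize(b,(400,400),interpolation=2)[:400:][60:360]]))
E
```

```text
6.4 [0.46261543 0.32042549 0.01880035] 87.13638922108971 0.1974319598581193
```

View pics/miss.png

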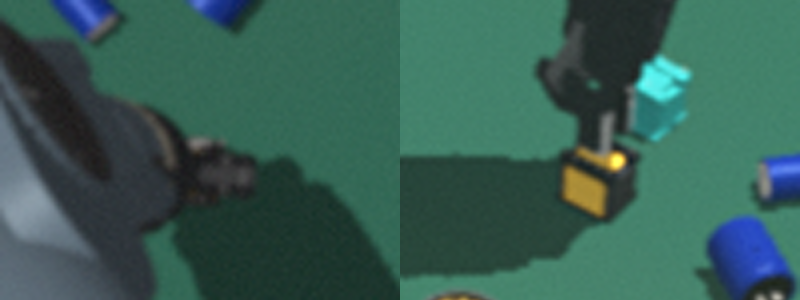

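```bash
python3 - <<'E'
from fit import *
import pickle; P=pickle.load(open("P0.pkl","rb")); np.set_printoptions(precision=4,suppress=True)
p=imaging.capture("scene"); q=P["scene"]
for X in([.4626,.3204,.0188],[.4626,.3204,.03],[.4626,.3204,.04],[.4626,.312,.03],[.4626,.312,.04],[.4626,.3285,.03],[.4626,.3285,.04]): print(X,proj(p,X))
# yellow centroid fronts
for c in(q,p):
    f=c["frame"].astype(int); m=(f[...,0]-f[...,2]>50)&(f[...,1]>80); m[:80]=0;m[160:]=0;m[:,:320]=0;m[:,400:]=0
    v,u=np.nonzero(m); 
    print(len(u),u.min(),u.max(),v.min(),v.max(),u.mean(),v.mean()); l=m&(np.indices(m.shape)[0]>118); v,u=np.nonzero(l); print(u.mean(),v.mean(),v.max(),len(u))
print("boxes", [proj(q,X).round(1).tolist() for X in place(TR,[.4597,.3197,-.05])])
E
```

```text
[0.4626, 0.3204, 0.0188] [[350.0267 123.6527]]
[0.4626, 0.3204, 0.03] [[350.2736 120.4107]]
[0.4626, 0.3204, 0.04] [[350.4974 117.4722]]
[0.4626, 0.312, 0.03] [[348.626  122.3113]]
[0.4626, 0.312, 0.04] [[348.8388 119.3749]]
[0.4626, 0.3285, 0.03] [[351.8503 118.5919]]
[0.4626, 0.3285, 0.04] [[352.0845 115.6514]]
169 320 356 115 159 345.44970414201185 125.93491124260355
344.67910447761193 128.3134328358209 159 134
138 320 356 117 159 344.8768115942029 128.05797101449275
344.5891472868217 128.7674418604651 159 129
boxes [[[338.3, 129.2], [338.8, 118.2], [345.4, 121.9], [346.1, 110.9], [351.8, 135.8], [352.7, 124.9], [358.8, 128.3], [359.9, 117.4]]]
```

>>> {"fn": "arm_command", "kwargs": {"dp": [[0,0,0],[0,0,0],[0,0,0]], "turn": [0,0,0], "fingers": [0,0,0], "squeeze": 20}}

```text
time: 6.85
eef_pos: [0.4617, 0.3198, 0.0173]
eef_rot: [-1.571, 0.039, -0.039]
ft_force: [-0.9, -0.3, -0.5]
finger_gap: 0.002
```

```bash
python3 - <<'E'
from h import *
p=imaging.capture("scene");t=imaging.capture("top")
X=[[.4617,.3198,.0173],[.4617,.3198,.0573]]
print(proj(p,X),proj(t,X))
a=cv2.resize(p["frame"][80:150,315:385],None,fx=5.7,fy=5.7,interpolation=2);b=cv2.resize(t["frame"][202:272,180:250],None,fx=5.7,fy=5.7,interpolation=2)
for im,c,o in((a,p,(315,80)),(b,t,(180,202))):
    for u in proj(c,X): cv2.circle(im,tuple(int(round((u[i]-o[i]+.5)*5.7)) for i in(0,1)),3,(255,0,0),-1)
save("z.png",np.hstack([a,b]))
E
```

```text
[[349.57660754 124.08805858]
 [350.4628293  112.29283234]] [[211.50921235 237.28459147]
 [208.14246784 237.39904011]]
```

View pics/z.png

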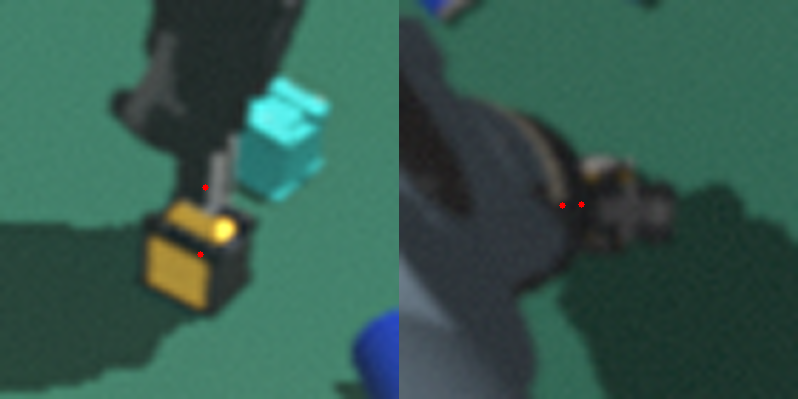

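>>> {"fn": "arm_command", "kwargs": {"dp": [[0,0,0.4],[0,0,0.4],[0,0,0.4],[0,0,0.1],[0,0,-0.2]], "turn": [0,0,0,0,0], "fingers": [0.7,0.7,0.7,0.7,0.7]}}

```text
time: 7.45
eef_pos: [0.4615, 0.3197, 0.0079]
eef_rot: [-1.571, 0.039, -0.039]
ft_force: [0.9, -0.2, -0.3]
finger_gap: 0.698
```

```bash
python3 - <<'E'
from h import *
s=bot.get_state(); print(s["time"],s["eef_pos"],s["ft_force"],s["finger_gap"])
p=imaging.capture("scene");t=imaging.capture("top")
g=s["finger_gap"]*.085/2; x,y,z=s["eef_pos"]
a=cv2.resize(p["frame"][80:150,315:385],None,fx=5.7,fy=5.7,interpolation=2);b=cv2.resize(t["frame"][202:272,180:250],None,fx=5.7,fy=5.7,interpolation=2)
for im,c,o in((a,p,(315,80)),(b,t,(180,202))):
  for X,col in(([x,y,z],(255,0,0)),([x+.011,y-g,z+.01],(255,0,255)),([x+.011,y+g,z+.01],(255,255,255))):
    u=proj(c,X)[0]; cv2.circle(im,tuple(int(round((u[i]-o[i]+.5)*5.7)) for i in(0,1)),3,col,-1)
save("z2.png",np.hstack([a,b]))
E
```

```text
7.45 [0.46151623 0.31969562 0.00794523] [ 0.85318108 -0.21551287 -0.25039611] 0.6982619262063637
```

View pics/z2.png

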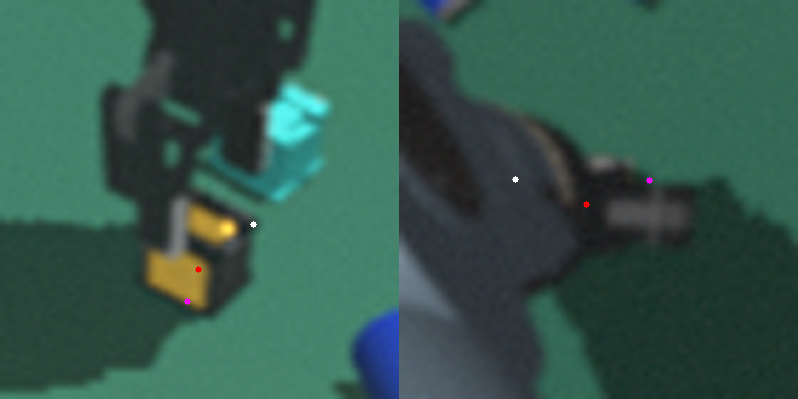

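```bash
python3 - <<'E'
from h import *
p=imaging.capture("scene");t=imaging.capture("top")
print(tri(p,(337.5,99.3),t,(223.5,239.2)))
print(tri(p,(315+125/5.7,80+85/5.7),t,(180+245/5.7,202+213/5.7)),tri(p,(315+125/5.7,80+130/5.7),t,(180+245/5.7,202+213/5.7)))
E
```

```text
(array([0.45618186, 0.26636778, 0.13420085]), np.float64(0.005771819076658239))
(array([0.45559375, 0.26478226, 0.14786796]), np.float64(0.006661352335783452)) (array([0.45469346, 0.26928763, 0.12116339]), np.float64(0.008037717640135824))
```

>>> {"fn": "arm_command", "kwargs": {"dp": [[0,0,-0.2],[0,0,-0.4],[0,0,-0.5],[0,0,-0.5]], "turn": [0,0,0,0], "fingers": [0.7,0.7,0.7,0.7]}}

```text
time: 8.05
eef_pos: [0.4612, 0.3195, -0.0116]
eef_rot: [-1.571, 0.04, -0.038]
ft_force: [-0.3, 0.3, -0.4]
finger_gap: 0.694
```

```bash
python3 - <<'E'
from h import *
s=bot.get_state(); print(s["time"],s["eef_pos"],s["ft_force"],s["finger_gap"])
p=imaging.capture("scene");x,y,z=s["eef_pos"]
a=cv2.resize(p["frame"][80:150,315:385],None,fx=5.7,fy=5.7,interpolation=2)
save("z3.png",a)
E
```

```text
8.05 [ 0.46124512  0.31947762 -0.01156852] [-0.26398184  0.34002209 -0.3783954 ] 0.6944106674305038
```

View pics/z3.png

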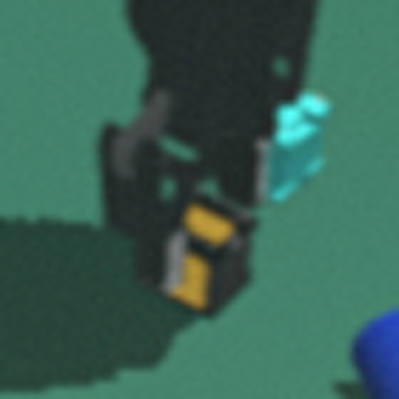

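>>> {"fn": "arm_command", "kwargs": {"dp": [[0,0,-0.2],[0,0,-0.25],[0,0,-0.25],[0,0,-0.25],[0,0,-0.25]], "turn": [0,0,0,0,0], "fingers": [0.7,0.7,0.2,0.2,0.2], "squeeze": 40}}

```text
time: 8.6
eef_pos: [0.4619, 0.3199, -0.0205]
eef_rot: [-1.57, 0.039, -0.039]
ft_force: [-0.8, -0.0, -1.6]
finger_gap: 0.389
```

>>> {"fn": "arm_command", "kwargs": {"dp": [[0,0,0],[0,0,0]], "turn": [0,0], "fingers": [0.2,0.2]}}

```text
time: 8.8
eef_pos: [0.4618, 0.3198, -0.0206]
eef_rot: [-1.57, 0.039, -0.039]
ft_force: [0.4, -0.1, -0.3]
finger_gap: 0.392
```

>>> {"fn": "arm_command", "kwargs": {"dp": [[0,0,0.5],[0,0,1.3],[0,0,2.1],[0,-0.3,2.6],[0.1,-1,2.6]], "turn": [0,0,0,0,-0.2], "fingers": [0.2,0.2,0.2,0.2,0.2]}}

```text
time: 9.3
eef_pos: [0.4673, 0.2818, 0.0863]
eef_rot: [-1.567, 0.05, -0.057]
ft_force: [0.6, -0.2, -1.1]
finger_gap: 0.393
```

>>> {"fn": "arm_command", "kwargs": {"dp": [[0.3,-1,0],[0.6,-2,0],[0.9,-3,0],[1.2,-4,0],[1.5,-5,0]], "turn": [-0.3,-0.6,-0.9,-1.2,-1.5], "fingers": [0.2,0.2,0.2,0.2,0.2]}}

```text
time: 9.8
eef_pos: [0.5259, 0.0782, 0.0834]
eef_rot: [-1.563, 0.18, -0.18]
ft_force: [0.6, 0.1, -1.0]
finger_gap: 0.392
```

>>> {"fn": "arm_command", "kwargs": {"dp": [[0.3,-1,0],[0.6,-2,0],[0.9,-3,0],[1.2,-4,0],[1.5,-5,0]], "turn": [-0.2,-0.4,-0.4,-0.4,-0.4], "fingers": [0.2,0.2,0.2,0.2,0.2]}}

```text
time: 10.3
eef_pos: [0.5859, -0.1219, 0.0833]
eef_rot: [-1.56, 0.212, -0.212]
ft_force: [0.5, 0.1, -1.0]
finger_gap: 0.391
```

>>> {"fn": "arm_command", "kwargs": {"dp": [[0.1,-1,0],[0.1,-2,0],[0.15,-3,0],[0.15,-3.8,0],[0.15,-4.3,0]], "turn": [0,0,0,0,0], "fingers": [0.2,0.2,0.2,0.2,0.2]}}

```text
time: 10.8
eef_pos: [0.5914, -0.2945, 0.083]
eef_rot: [-1.561, 0.213, -0.213]
ft_force: [0.1, -0.3, -0.2]
finger_gap: 0.388
```

```bash
python3 - <<'E'
from ang import *
s=bot.get_state(); print(s["time"],s["joint_positions"].round(3),s["eef_pos"],jaw(s)[1],s["ft_force"],s["finger_gap"])
E
```

```text
10.8 [-0.462  0.524  0.122  1.169 -0.    -0.19 ] [ 0.59136287 -0.29454606  0.08297017] 74.43673833605298 [ 0.13326833 -0.32541404 -0.24825827] 0.38754310516398766
```

>>> {"fn": "arm_command", "kwargs": {"dp": [[0,0,-0.4],[0,0,-0.8],[0,0,-1.1],[0,0,-1.1]], "turn": [0,0,0,0], "fingers": [0.2,0.2,0.2,0.2]}}

```text
time: 11.2
eef_pos: [0.5906, -0.2911, 0.0374]
eef_rot: [-1.559, 0.214, -0.209]
ft_force: [-0.5, -0.1, -0.4]
finger_gap: 0.387
```

```bash
python3 - <<'E'
from fit import *; from ang import *
s=bot.get_state(); print(s["time"],s["eef_pos"],jaw(s)[1],s["ft_force"],s["finger_gap"])
p=imaging.capture("scene");t=imaging.capture("top")
import pickle; pickle.dump((p,t),open("P1.pkl","wb"))
x,y,z=s["eef_pos"]; yaw=np.radians(jaw(s)[1]-90)
B=place([np.array([[a*.021,b*.017,h] for h in(0,.038) for a,b in((-1,-1),(1,-1),(1,1),(-1,1))])],[x,y,yaw],z+.0206)[0]
K=8
def draw(c,o,w,q):
    im=cv2.resize(c["frame"][o[1]:o[1]+w,o[0]:o[0]+w],(400,400),interpolation=2); k=400/w
    def L(X,col): cv2.polylines(im,[np.round((proj(c,X)-o+.5)*k).astype(np.int32)],True,col,1,cv2.LINE_AA)
    L(B[:4],(255,0,0)); L(B[4:],(255,0,0))
    pk=place([np.array([[.035+a*.023,-.048+b*.019,.052] for a,b in((-1,-1),(1,-1),(1,1),(-1,1))])],q)[0]; L(pk,(0,255,0))
    for sx in(-1,1): 
      for sy in(-1,1): L(place([np.array([[sx*.035+a*.033,sy*.048+b*.047,.052] for a,b in((-1,-1),(1,-1),(1,1),(-1,1))])],q)[0],(255,255,0))
    return im
save("n1.png",np.hstack([draw(p,(190,285),100,[.5689,-.2381,-.268]),draw(t,(395,150),90,[.5713,-.2375,-.268])]))
E
```

```text
11.2 [ 0.59061558 -0.29112069  0.03739899] 74.56820969938146 [-0.47287822 -0.06264853 -0.35226591] 0.387027802654215
```

View pics/n1.png

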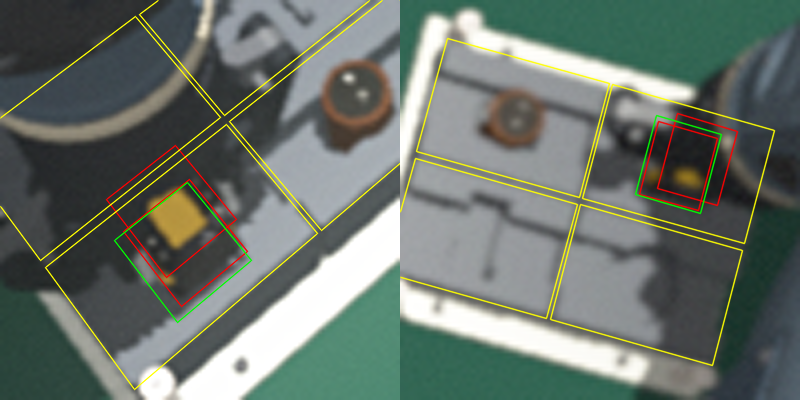

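```bash
python3 - <<'E'
from fit import *
import pickle; P=pickle.load(open("P0.pkl","rb")); p,t=pickle.load(open("P1.pkl","rb")); np.set_printoptions(precision=4,suppress=True)
def yel(c,box,thr=150):
    f=c["frame"].astype(int); m=((f[...,0]-f[...,2]>45)&(f[...,0]>thr)).astype(np.uint8); k=np.zeros_like(m); x0,y0,x1,y1=box; k[y0:y1,x0:x1]=1; m*=k
    n,l,st,ce=cv2.connectedComponentsWithStats(m); return [(st[i].tolist(),ce[i]) for i in range(1,n) if st[i][4]>5]
for thr in(100,150,200):
  print(thr,"P0 scene",yel(P["scene"],(330,100,370,140),thr)); print("P0 top",yel(P["top"],(195,225,230,255),thr))
  print("P1 scene",yel(p,(210,320,260,365),thr)); print("P1 top",yel(t,(440,180,470,200),thr))
# predicted top band centre for poses
for z in(.050,.054,.058): print(z,proj(p,[[.5906,-.2911,z+.038]]))
print(proj(P["scene"],[[.4618,.3198,.038]]),proj(P["top"],[[.4618,.3198,.038]]))
E
```

```text
100 P0 scene [([343, 115, 14, 8, 72], array([349.6389, 118.5   ])), ([341, 122, 10, 12, 84], array([345.5238, 127.3095]))]
P0 top [([207, 231, 9, 14, 108], array([210.7222, 237.5278])), ([218, 234, 2, 9, 14], array([218.6429, 238.5714]))]
P1 scene [([227, 332, 15, 15, 138], array([233.6522, 338.6522])), ([230, 353, 3, 3, 7], array([231., 354.]))]
P1 top [([457, 189, 5, 3, 11], array([459.4545, 189.7273]))]
150 P0 scene [([344, 115, 12, 8, 62], array([349.5, 118.5])), ([342, 123, 8, 10, 56], array([345.5, 127.5]))]
P0 top [([207, 231, 9, 14, 106], array([210.7075, 237.6132]))]
P1 scene [([228, 333, 13, 13, 106], array([233.6792, 338.6981]))]
P1 top []
200 P0 scene [([344, 115, 12, 8, 55], array([349.6, 118.4]))]
P0 top [([207, 231, 8, 13, 91], array([210.7582, 237.2967]))]
P1 scene []
P1 top []
0.05 [[232.955 338.554]]
0.054 [[232.5706 337.6941]]
0.058 [[232.1827 336.8265]]
[[350.0628 118.0828]] [[209.7941 237.3026]]
```

>>> {"fn": "arm_command", "kwargs": {"dp": [[0.01,-0.05,0],[0.01,-0.05,0],[0.01,-0.05,-0.05],[0.01,-0.05,-0.1]], "turn": [0,0,0,0], "fingers": [0.2,0.2,0.2,0.2]}}

```text
time: 11.7
eef_pos: [0.5923, -0.2942, 0.0355]
eef_rot: [-1.561, 0.211, -0.212]
ft_force: [0.3, -0.5, -1.7]
finger_gap: 0.39
```

```bash
python3 - <<'E'
from fit import *; from ang import *
for i in range(3):
  p=imaging.capture("scene"); s=bot.get_state(); print(s["time"],s["eef_pos"],jaw(s)[1],s["ft_force"])
import pickle; pickle.dump(p,open("P2.pkl","wb"))
x,y,z=s["eef_pos"]; h=z+.0206
print("tcp proj",proj(p,[x,y,h]),"pocket",proj(p,[place([np.array([[.035,-.048,.052]])],[.5689,-.2381,-.268])[0][0]]))
o=(205,300);w=(70,70)
im=cv2.resize(p["frame"][o[1]:o[1]+70,o[0]:o[0]+70],(595,595),interpolation=2)
save("n2.png",np.clip(im.astype(float)*1.6,0,255).astype(np.uint8))
E
```

```text
11.75 [ 0.59200871 -0.29411875  0.03494853] 74.53801493156337 [ 0.46926131 -0.19842113 -1.84092707]
11.8 [ 0.59191632 -0.29402793  0.03496913] 74.53946039674696 [-0.93669305  0.17358162 -0.57008066]
11.85 [ 0.59198696 -0.29409344  0.03510891] 74.5409078984541 [-0.35442705  0.73587219 -0.89461444]
tcp proj [[235.45182131 347.15903728]] pocket [[235.00775562 347.02462819]]
```

View pics/n2.png

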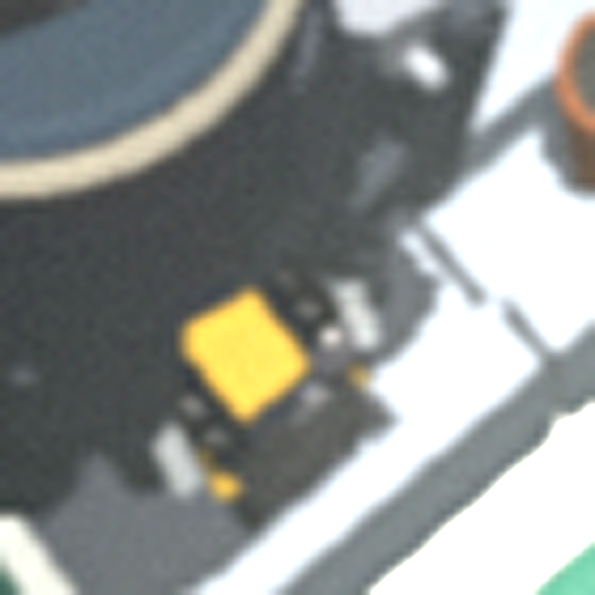

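>>> {"fn": "arm_command", "kwargs": {"dp": [[-0.02,0.02,-0.03],[-0.02,0.02,-0.06],[-0.02,0.02,-0.09],[-0.02,0.02,-0.12],[-0.02,0.02,-0.12]], "turn": [0,0,0,0,0], "fingers": [0.2,0.2,0.2,0.2,0.2]}}

```text
time: 12.35
eef_pos: [0.5912, -0.2933, 0.0302]
eef_rot: [-1.56, 0.212, -0.212]
ft_force: [-1.2, 0.1, -1.2]
finger_gap: 0.39
```

>>> {"fn": "arm_command", "kwargs": {"dp": [[0,0,-0.03],[0,0,-0.06],[0,0,-0.09],[0,0,-0.12],[0,0,-0.12]], "turn": [0,0,0,0,0], "fingers": [0.2,0.2,0.2,0.2,0.2]}}

```text
time: 12.85
eef_pos: [0.5912, -0.2933, 0.0254]
eef_rot: [-1.56, 0.212, -0.212]
ft_force: [0.2, 0.2, -1.8]
finger_gap: 0.39
```

>>> {"fn": "arm_command", "kwargs": {"dp": [[0,0,-0.1],[0,0,-0.2],[0,0,-0.3],[0,0,-0.38],[0,0,-0.38]], "turn": [0,0,0,0,0], "fingers": [0.2,0.2,0.2,0.2,0.2]}}

```text
time: 13.35
eef_pos: [0.5909, -0.2932, 0.0098]
eef_rot: [-1.56, 0.213, -0.211]
ft_force: [0.1, -0.7, -1.2]
finger_gap: 0.395
```

>>> {"fn": "arm_command", "kwargs": {"dp": [[0,0,-0.03],[0,0,-0.06],[0,0,-0.09],[0,0,-0.09]], "turn": [0,0,0,0], "fingers": [0.2,0.2,0.2,0.2]}}

```text
time: 13.75
eef_pos: [0.5913, -0.2934, 0.0068]
eef_rot: [-1.56, 0.212, -0.212]
ft_force: [0.5, -0.4, -1.1]
finger_gap: 0.392
```

>>> {"fn": "arm_command", "kwargs": {"dp": [[0,0,-0.02],[0,0,-0.04],[0,0,-0.06],[0,0,-0.06]], "turn": [0,0,0,0], "fingers": [0.2,0.2,0.2,0.2]}}

```text
time: 14.15
eef_pos: [0.5914, -0.2934, 0.0054]
eef_rot: [-1.561, 0.211, -0.212]
ft_force: [-2.0, 0.2, 6.1]
finger_gap: 0.395
```

>>> {"fn": "arm_command", "kwargs": {"dp": [[0,0,0],[0,0,0],[0,0,0],[0,0,0.5],[0,0,1.5]], "turn": [0,0,0,0,0], "fingers": [0.6,0.6,0.6,0.6,0.6], "squeeze": 20}}

```text
time: 14.65
eef_pos: [0.5892, -0.2923, 0.0618]
eef_rot: [-1.558, 0.217, -0.207]
ft_force: [0.4, -0.2, 0.2]
finger_gap: 0.597
```

>>> {"fn": "arm_command", "kwargs": {"dp": [[0,0,1],[0,0.8,1.6],[0,1.9,1.6],[0,3,1.6],[0,4.1,1.6]], "turn": [0,0,0,0,0], "fingers": [0.6,0.6,0.6,0.6,0.6]}}

```text
time: 15.15
eef_pos: [0.5912, -0.128, 0.1287]
eef_rot: [-1.56, 0.212, -0.213]
ft_force: [0.5, 1.0, -0.2]
finger_gap: 0.598
```

```bash
python3 - <<'E'
from fit import *; from ang import *
import pickle; np.set_printoptions(precision=4,suppress=True)
s=bot.get_state(); print(s["time"],s["eef_pos"],jaw(s)[1],s["joint_positions"].round(2))
p=imaging.capture("scene");t=imaging.capture("top"); pickle.dump((p,t),open("P3.pkl","wb"))
save("n3.png",np.hstack([cv2.resize(p["frame"][285:385,190:290],(400,400),interpolation=2),cv2.resize(t["frame"][150:240,395:485],(400,400),interpolation=2)]))
for c in(p,t):
  for n in("transformer",): print([(r["conf"],np.round(r["extent"],1)) for r in finder.recognise(c,n)])
E
```

```text
15.15 [ 0.5912 -0.128   0.1287] 74.49702129857465 [-0.21  0.4   0.04  1.21 -0.    0.06]
[(0.94, array([220.8, 329.8, 248.1, 361.4])), (0.85, array([351.6,  89.5, 373.6, 118.4]))]
[(0.62, array([171.1, 232.5, 186.9, 251.7]))]
```

View pics/n3.png

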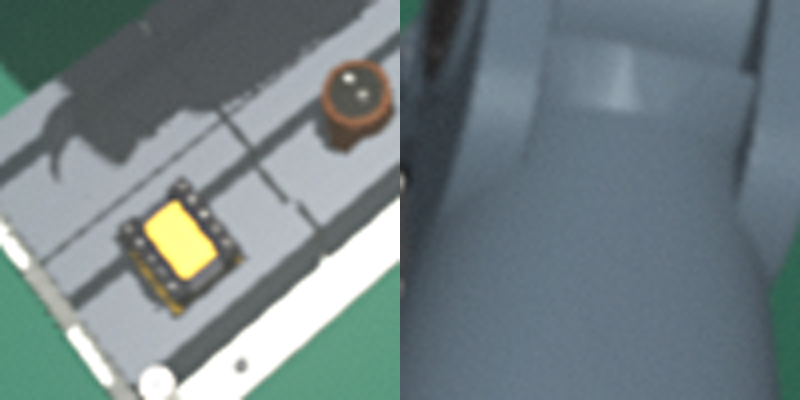

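>>> {"fn": "arm_command", "kwargs": {"dp": [[0.1,1.1,0],[0.2,2.2,0],[0.3,3.3,0],[0.3,4.4,0],[0.3,5.4,0]], "turn": [-1,-2,-3,-4,-4.4], "fingers": [0.75,0.75,0.75,0.75,0.75]}}

```text
time: 15.85
eef_pos: [0.6038, 0.087, 0.1283]
eef_rot: [-1.493, 0.576, -0.576]
ft_force: [0.1, 0.4, -0.2]
finger_gap: 0.749
```

>>> {"fn": "arm_command", "kwargs": {"dp": [[0,1.1,0],[0,2.2,0],[0,3.3,-0.5],[0,4.3,-1],[0,4.75,-1.5]], "turn": [0,0,0,0,0], "fingers": [0.75,0.75,0.75,0.75,0.75]}}

```text
time: 16.35
eef_pos: [0.6042, 0.2788, 0.0674]
eef_rot: [-1.494, 0.57, -0.571]
ft_force: [0.6, -0.2, -0.0]
finger_gap: 0.746
```

```bash
python3 - <<'E'
from fit import *; from ang import *
import pickle; np.set_printoptions(precision=4,suppress=True)
p=imaging.capture("scene");t=imaging.capture("top"); pickle.dump((p,t),open("P4.pkl","wb"))
s=bot.get_state(); print(s["time"],s["eef_pos"],jaw(s)[1],s["joint_positions"].round(2))
P=pickle.load(open("P0.pkl","rb"))
# blue mask fit incl. black end: refine with pin model
def blue(p):
    f=cv2.GaussianBlur(p["frame"],(0,0),.5).astype(float); return .3-(f[...,2]-f[...,1])/(f.sum(2)+30)
for n,c in P.items():
    f=c["frame"].astype(int); m=((f[...,2]-f[...,1])>30).astype(np.uint8); k=np.zeros_like(m)
    x0,y0,x1,y1=(205,172,236,204) if n=="top" else (372,130,404,165); k[y0:y1,x0:x1]=1; m*=k
    v,u=np.nonzero(m); mu=cv2.moments(m,True); th=.5*np.arctan2(2*mu["mu11"],mu["mu20"]-mu["mu02"]); d=np.array([np.cos(th),np.sin(th)])*5; c0=np.array([u.mean(),v.mean()])
    A,B=at(c,c0-d,.03),at(c,c0+d,.03); w=B-A; print(n,len(u),at(c,c0,.03)[:2],np.arctan2(w[1],w[0]),cv2.minAreaRect(np.stack([u,v],1).astype(np.float32)))
E
```

```text
16.45 [0.6022 0.2774 0.0649] 48.23060938848758 [0.43 0.54 0.11 1.14 0.   1.16]
top 310 [0.582  0.2958] -0.7059135108223374 ((220.8941192626953, 189.62353515625), (15.402064323425293, 20.391464233398438), 40.60129928588867)
scene 266 [0.5772 0.2976] -0.49627357132782746 ((386.13238525390625, 143.7205810546875), (20.236831665039062, 15.60637092590332), 59.03623962402344)
```

>>> {"fn": "arm_command", "kwargs": {"dp": [[0,0,-0.9],[0,0,-1.6],[0,0,-2],[0,0,-2],[0,0,-2]], "turn": [0,0,0,0,0], "fingers": [0.75,0.75,0.75,0.75,0.4], "squeeze": 20}}

```text
time: 16.95
eef_pos: [0.6043, 0.2754, -0.0107]
eef_rot: [-1.494, 0.572, -0.573]
ft_force: [0.5, -0.1, 0.5]
finger_gap: 0.596
```

>>> {"fn": "arm_command", "kwargs": {"dp": [[0,0,0],[0,0,0],[0,0,0],[0,0,0]], "turn": [0,0,0,0], "fingers": [0.4,0.4,0.4,0.4]}}

```text
time: 17.35
eef_pos: [0.6049, 0.2763, -0.0097]
eef_rot: [-1.493, 0.569, -0.574]
ft_force: [1.3, -4.4, 7.0]
finger_gap: 0.434
```

>>> {"fn": "arm_command", "kwargs": {"dp": [[0,0,0],[0,0,0],[0,0,-0.1],[0,0,-0.2],[0,0,-0.25]], "turn": [0,0,0,0,0], "fingers": [0.75,0.75,0.75,0.75,0.75]}}

```text
time: 17.85
eef_pos: [0.6029, 0.2766, -0.0223]
eef_rot: [-1.495, 0.572, -0.571]
ft_force: [0.1, -0.4, 0.4]
finger_gap: 0.754
```

>>> {"fn": "arm_command", "kwargs": {"dp": [[0,0,0],[0,0,0],[0,0,0],[0,0,0],[0,0,0]], "turn": [0,0,0,0,0], "fingers": [0.75,0.4,0.4,0.4,0.4]}}

```text
time: 18.35
eef_pos: [0.6034, 0.2767, -0.0213]
eef_rot: [-1.494, 0.571, -0.572]
ft_force: [-0.3, -0.4, 0.8]
finger_gap: 0.452
```

>>> {"fn": "arm_command", "kwargs": {"dp": [[0,0,0.15],[0,0,0.3],[0,0,0.45],[0,0,0.6],[0,0,0.6]], "turn": [0,0,0,0,0], "fingers": [0.4,0.4,0.4,0.4,0.4]}}

```text
time: 18.85
eef_pos: [0.604, 0.2769, 0.0038]
eef_rot: [-1.493, 0.57, -0.572]
ft_force: [0.3, 0.1, -0.3]
finger_gap: 0.45
```

```bash
cat > capfit.py <<'E'
from fit import *; from ang import *
# blue+base silhouettes: print blue mask stats in both cameras and compare with model at tilt angles
C0=cyl(0,0,.02,-.025,.025)
def model(c,yaw,tilt):   # axis (to pins) elevation = tilt, heading yaw
    a=np.array([np.cos(yaw)*np.cos(tilt),np.sin(yaw)*np.cos(tilt),np.sin(tilt)]); b=np.array([-np.sin(yaw),np.cos(yaw),0]); d=np.cross(a,b)
    return C0[:,2:3]*a+C0[:,0:1]*b+C0[:,1:2]*d+c
def bluemask(p,box):
    f=p["frame"].astype(int); m=((f[...,2]-f[...,1])>25)&(f[...,2]-f[...,0]>40); k=np.zeros_like(m); x0,y0,x1,y1=box; k[y0:y1,x0:x1]=1; return m&k
E
python3 - <<'E'
from capfit import *
import pickle; np.set_printoptions(precision=4,suppress=True)
p=imaging.capture("scene");t=imaging.capture("top"); pickle.dump((p,t),open("P5.pkl","wb"))
s=bot.get_state(); print(s["time"],s["eef_pos"],s["finger_gap"],s["ft_force"])
P=pickle.load(open("P0.pkl","rb"))
for n,c,b in(("s0",P["scene"],(365,125,410,170)),("s",p,(365,125,410,170)),("t0",P["top"],(200,165,240,210)),("t",t,(200,165,240,210))):
    v,u=np.nonzero(bluemask(c,b)); print(n,len(u),u.min(),u.max(),v.min(),v.max(),u.mean(),v.mean())
G=s["eef_pos"].copy()
for tl in(0,15,30,45): 
    a=np.radians(tl); yaw=-.71; ax=np.array([np.cos(yaw)*np.cos(a),np.sin(yaw)*np.cos(a),np.sin(a)])
    g=np.array([.596,.283,.044]); u=proj(p,model(g-.02*ax,yaw,a)); w=proj(t,model(g-.02*ax,yaw,a)); print(tl,u.min(0),u.max(0),w.min(0),w.max(0))
im=cv2.resize(p["frame"][115:175,355:415],(400,400),interpolation=2); im2=cv2.resize(t["frame"][160:220,195:255],(400,400),interpolation=2); save("c1.png",np.hstack([im,im2]))
E
```

```text
18.95 [0.6035 0.2767 0.0027] 0.45038203287331147 [-0.1929 -0.3344 -2.1122]
s0 322 377 405 125 155 387.90683229813664 140.61801242236024
s 65 378 398 129 142 389.3692307692308 136.4
t0 318 210 232 178 200 220.91509433962264 189.42138364779873Traceback (most recent call last):
  File "<stdin>", line 7, in <module>
    return umr_minimum(a, axis, None, out, keepdims, initial, where)
ValueError: zero-size array to reduction operation minimum which has no identity
```

```bash
cat > asc.py <<'E'
from capfit import *
def asc(p,x0,y0,x1,y1):
    f=p["frame"][y0:y1,x0:x1].astype(float); r,g,b=f[...,0]+1,f[...,1]+1,f[...,2]+1; s=f.sum(2)
    for j in range(f.shape[0]):
        print("%3d "%(y0+j)+"".join("B" if b[j,i]>1.35*r[j,i] and b[j,i]>1.1*g[j,i] else "," if g[j,i]>1.25*r[j,i] and g[j,i]>1.08*b[j,i] else "#" if s[j,i]<150 else "o" if s[j,i]<330 else "W" for i in range(f.shape[1])))
E
python3 - <<'E'
from asc import *
import pickle
p,t=pickle.load(open("P5.pkl","rb"))
print("col 360.."); asc(p,360,100,420,165)
for tl in(0,15,30,45): 
    a=np.radians(tl); yaw=-.71; ax=np.array([np.cos(yaw)*np.cos(a),np.sin(yaw)*np.cos(a),np.sin(a)])
    g=np.array([.596,.283,.044]); u=proj(p,model(g-.02*ax,yaw,a)); print(tl,u.min(0),u.max(0))
E
```

```text
col 360..
100 WWWWWWWWWWWW,,,,,,,,,,,,,,######ooWWWWWWWWoooooooooWWWWWoo#o
101 WWWWWWWWWWo,,,,,,,,,,,,,,,########ooWWWWWWWWWWWWWWWWWWooo##o
102 WWWWWWWWWWW,,,,,,,,,,,,,,,#########oooWWWWWWWWWWWWWWooo####o
103 oWWWWWWWWWW,,,,,,,,,,,,,,#############oooooWWWoooooo#######,
104 ooWWWWWWWoo,,,,,,,,,,,,,,#################ooooooo##########,
105 ooooWWWWooo,,,,,,,,,,,,,,##################################,
106 ooooooooooo,,,,,,,,,,,,,,####,############################,,
107 ooooooooooW,,,,,,,,,,,,,##################################,,
108 oooooooooWW,,,,,,,,,,,,,,#################################,,
109 ooooooooWWW,,,,,,,,,,,,,##################################,,
110 ooooooooWW,,,,,,,,,,,,,,,################################,,,
111 ooooooWoo,,,,,,,,,,,,,,,,################################,,,
112 ooooWWWW,,,,,,,,,,,,,,,,######,##########################ooo
113 oooWWW,,,,,,,,,,,,,,,,,,#################################oWW
114 ,,oWW,,,,,,,,,,,,,,,,,,,################################ooWW
115 ,,,,,,,,,,,,,,,,,,,,,,,####,#,###########################ooW
116 ,,,,,,,,,,,,,,,,,,,,,,#######,################
[... 2667 characters left out ...]
,,,,,,,,,,,,
158 ,,,,,,,,,,,,,,,,,,,,,,,,,,,,,,,,,,,,,,,,,,,,,,,,,,,,,,,,,,,,
159 ,,,,,,,,,,,,,,,,,,,,,,,,,,,,,,,,,,,,,,,,,,,,,,,,,,,,,,,,,,,,
160 ,,,,,,,,,,,,,,,,,,,,,,,,,,,,,,,,,,,,,,,,,,,,,,,,,,,,,,,,,,,,
161 ,,,,,,,,,,,,,,,,,,,,,,,,,,,,,,,,,,,,,,,,,,,,,,,,,,,,,,,,,,,,
162 ,,,,,,,,,,,,,,,,,,,,,,,,,,,,,,,,,,,,,,,,,,,,,,,,,,,,,,,,,,,,
163 ,,,,,,,,,,,,,,,,,,,,,,,,,,,,,,,,,,,,,,,,,,,,,,,,,,,,,,,,,,,,
164 ,,,,,,,,,,,,,,,,,,,,,,,,,,,,,,,,,,,,,,,,,,,,,,,,,,,,,,,,,,,,
0 [376.34375327 126.81923452] [399.56668416 153.16737115]
15 [376.0770324  129.57472654] [399.56330333 154.01436632]
30 [376.28211342 133.30986274] [399.55474303 154.33442131]
45 [376.81209094 137.23815881] [399.6042954 154.0986511]
```

>>> {"fn": "arm_command", "kwargs": {"dp": [[0,0,0.5],[0,0,1],[-0.2,-0.4,1.4],[-0.5,-1,1.4],[-0.8,-1.7,1.4]], "turn": [0,0,-0.6,-1.8,-3], "fingers": [0.3,0.3,0.3,0.3,0.3], "squeeze": 40}}

```text
time: 19.45
eef_pos: [0.5711, 0.2085, 0.0587]
eef_rot: [-1.411, 0.816, -0.817]
ft_force: [0.4, -0.0, -1.4]
finger_gap: 0.442
```

>>> {"fn": "arm_command", "kwargs": {"dp": [[-0.3,-0.8,0],[-0.6,-1.6,0],[-0.9,-2.4,0],[-1.2,-3.2,0],[-1.5,-4,0]], "turn": [-1.3,-2.6,-3.9,-5.2,-6.5], "fingers": [0.3,0.3,0.3,0.3,0.3]}}

```text
time: 19.95
eef_pos: [0.5105, 0.0475, 0.0583]
eef_rot: [-1.129, 1.326, -1.326]
ft_force: [0.2, -0.4, -1.6]
finger_gap: 0.444
```

>>> {"fn": "arm_command", "kwargs": {"dp": [[-0.3,-0.8,0],[-0.6,-1.6,0],[-0.9,-2.4,0],[-1.2,-3.2,0],[-1.5,-4,0]], "turn": [-1.3,-2.6,-3.9,-5.2,-6.5], "fingers": [0.3,0.3,0.3,0.3,0.3]}}

```text
time: 20.45
eef_pos: [0.4505, -0.1125, 0.0584]
eef_rot: [-0.687, 1.796, -1.796]
ft_force: [0.6, -0.2, -0.5]
finger_gap: 0.445
```

>>> {"fn": "arm_command", "kwargs": {"dp": [[-0.1,-0.7,0],[-0.2,-1.4,0],[-0.3,-2,0],[-0.35,-2.5,0],[-0.35,-2.9,0]], "turn": [-1.3,-2.6,-3.9,-5.2,-6.5], "fingers": [0.3,0.3,0.3,0.3,0.3]}}

```text
time: 20.95
eef_pos: [0.4367, -0.2285, 0.0583]
eef_rot: [-0.053, 2.197, -2.197]
ft_force: [-0.4, -0.1, -1.0]
finger_gap: 0.445
```

```bash
python3 - <<'E'
from ang import *
s=bot.get_state(); print(s["time"],s["joint_positions"].round(3),s["eef_pos"],jaw(s)[1],s["finger_gap"])
E
```

```text
20.95 [-0.482  0.278 -0.347  0.946 -0.     2.611] [ 0.43672751 -0.22851989  0.05830887] -87.24066333635557 0.4451042696021747
```

>>> {"fn": "arm_command", "kwargs": {"dp": [[0,-0.1,0],[0,-0.1,0],[0,-0.1,-0.4],[0,-0.1,-0.8],[0,-0.1,-0.84]], "turn": [-1.2,-2.4,-3,-3,-3], "fingers": [0.3,0.3,0.3,0.3,0.3], "squeeze": 20}}

```text
time: 21.45
eef_pos: [0.436, -0.2307, 0.0233]
eef_rot: [-0.268, -2.083, 2.081]
ft_force: [-0.4, -0.2, -0.5]
finger_gap: 0.442
```

```bash
python3 - <<'E'
from asc import *
import pickle
p=imaging.capture("scene");t=imaging.capture("top"); pickle.dump((p,t),open("P6.pkl","wb"))
s=bot.get_state(); print(s["time"],s["eef_pos"],jaw(s)[1],s["ft_force"],s["finger_gap"])
x,y,z=s["eef_pos"]; xd=np.array([.9643,-.2648,0]); 
g=np.array([x,y,z+.0413]); print("scene close end/pin end",proj(p,[g+.054*xd,g+.004*xd,g+.029*xd]),"top",proj(t,[g+.054*xd,g+.004*xd]))
w=np.array([.4967,-.2487,.052]); print("wall",proj(p,[w]),proj(t,[w]))
asc(p,150,255,215,320)
asc(t,395,205,450,245)
E
```

```text
21.55 [ 0.43691715 -0.23114965  0.02466738] -104.84725371614066 [-0.08646747 -0.63916884 -0.70589087] 0.4421866363378366
scene close end/pin end [[207.20273448 291.84755907]
 [192.24008521 273.40018336]
 [199.61738314 282.49533522]] top [[439.67416476 227.87282369]
 [434.37834067 247.67557104]]
wall [[210.78482063 298.67838663]] [[439.60323161 224.81724745]]
255 ,,,,####################################,,,,,#########o,,,,,,,,,,
256 ,,,,#ooo##############################,,,,,,,########oo,,,,,,,,,,
257 ,,,,oooo############################o,,,,,,,,o#######oo,,,,,,,,,,
258 ,,,ooooo##########################o,,,,,,,,,,,########o,,,,,,,,,,
259 ,,,ooooo##########################,,,,,,,,,,,,o###o#o##o,,,,,,,,,
260 ,oooooo##########################,,,,,,,,,,,,,,##ooooo#o,,,,,,,,,
261 ,ooooooo#######################,,,,,,,,,,,,,,,,,#ooWWoooo,,,,,,,,
262 oooooooo#######################,,,,,,,,,,,,,,,,,##oWWWooo,,,,,,,,
263 oooooooooo####################o,,,,,,,,,,,,,,,,,,#ooWWooo,,,,,,,,
264 oooooooooo,,,,,,,#############,,,,,,,,,,,,,,,,,,o##oWWWoo,,,,,,,,
265 ooooooooo,,,,,,,,,#############,,,,
[... 5510 characters left out ...]
,,,,,,,,,,,,,,,,,,,BBBBBBBBBBBBBBBBBWWWW
234 ,,,,,,,,,,,,,,,,,,,,,,,,,,,,,,,,,,BBBBBBBBBBBBBBBBooWWW
235 ,,,,,,,,,,,,,,,,,,,,,,,,,,,,,,,,,oBBBBBBBBBBBBBBooooooo
236 ,,,,,,,,,,,,,,,,,,,,,,,,,,,,,,,,,oBBBBBBBBBBBBooooooooo
237 ,,,,,,,,,,,,,,,,,,,,,,,,,,,,,,,,,BBBBBBBBBBB#oooooooooo
238 ,,,,,,,,,,,,,,,,,,,,,,ooo,,,,,,,,BBBBBBBBBB#ooooooooooo
239 ,,,,,,,,,,,,,,,,,,,,,ooooooo,,,,oBBBBBBBBB#oooooooooooo
240 ,,,,,,,,,,,,,,,,,,,,,ooooooWo,,,oBBBBBBB###ooooooooooWo
241 ,,,,,,,,,,,,,,,,,,,,ooWWWWWWW,,,oBBBBBB###ooWWooooooWWo
242 ,,,,,,,,,,,,,,,,,,,,oWWWWWWWWWoooo########ooWoooooooWoo
243 ,,,,,,,,,,,,,,,,,,,,WWWWWWWWWWWWoo#######ooooooooooWWoo
244 ,,,,,,,,,,,,,,,,,,,,WWWWWWWWWWWWWoo######ooWooooooWWWoo
```

>>> {"fn": "arm_command", "kwargs": {"dp": [[0.06,-0.017,0],[0.12,-0.033,0],[0.15,-0.041,0],[0.17,-0.047,0],[0.19,-0.053,0]], "turn": [-0.1,-0.1,-0.1,-0.1,-0.1], "fingers": [0.3,0.3,0.3,0.3,0.3]}}

```text
time: 22.05
eef_pos: [0.4451, -0.2335, 0.025]
eef_rot: [-0.282, -2.077, 2.077]
ft_force: [0.1, -0.1, -1.1]
finger_gap: 0.444
```

>>> {"fn": "arm_command", "kwargs": {"dp": [[0.025,-0.007,0],[0.05,-0.014,0],[0.05,-0.014,0]], "turn": [0,0,0], "fingers": [0.3,0.3,0.3]}}

```text
time: 22.35
eef_pos: [0.4451, -0.2334, 0.0244]
eef_rot: [-0.278, -2.076, 2.075]
ft_force: [-5.1, 1.6, 1.3]
finger_gap: 0.442
```

>>> {"fn": "arm_command", "kwargs": {"dp": [[0.034,-0.009,0.098],[0.075,-0.02,0.195],[0.125,-0.034,0.288],[0.181,-0.05,0.375],[0.181,-0.05,0.375]], "turn": [0,0,0,0,0], "fingers": [0.3,0.3,0.3,0.3,0.3]}}

```text
time: 22.85
eef_pos: [0.454, -0.2358, 0.0402]
eef_rot: [-0.281, -2.078, 2.076]
ft_force: [-5.2, 1.7, -0.7]
finger_gap: 0.444
```

```bash
cat > tilt.py <<'E'
from asc import *
from scipy.optimize import minimize
def tilt(p,g,yaw=2.873,s=.0213,show=False):
    # fit elevation of pin axis from blue+disc silhouette in scene; g = grip point on axis, s = grip->centre distance
    f=p["frame"].astype(float); b=(f[...,2]>1.25*f[...,0])&(f[...,2]>1.05*f[...,1])
    best=[]
    for tl in range(-10,101,5):
        a=np.radians(tl); ax=np.array([np.cos(yaw)*np.cos(a),np.sin(yaw)*np.cos(a),np.sin(a)])
        m=np.zeros(b.shape,np.uint8); u=proj(p,model(np.array(g)-s*ax,yaw,a)); cv2.fillConvexPoly(m,cv2.convexHull(np.round(u).astype(np.int32)),1)
        x0,y0=u.min(0).astype(int)-12; x1,y1=u.max(0).astype(int)+12; B=b[y0:y1,x0:x1]; M=m[y0:y1,x0:x1]>0
        best.append((round(float((B&~M).sum()/max(B.sum(),1)),3),round(float((M&B).sum()/M.sum()),2),tl))
    return sorted(best)[:6]
E
cat > look.py <<'E'
from tilt import *
p=imaging.capture("scene"); s=bot.get_state(); x,y,z=s["eef_pos"]
print(s["time"],s["eef_pos"].round(4),s["ft_force"].round(1),round(s["finger_gap"],3))
g=np.array([x,y,z+.0413])+.0075*np.array([.9643,-.2648,0]); u=proj(p,[g])[0]
print(u,tilt(p,g))
x0,y0=int(u[0])-22,int(u[1])-20
f=p["frame"][y0:y0+46:2,x0:x0+60].copy(); q=dict(p,frame=f); print("cols from",x0,"rows from",y0,"step 2"); asc(q,0,0,60,23)
E
python3 look.py
```

```text
22.9 [ 0.4539 -0.2357  0.04  ] [-4.8  3.2 -0.8] 0.442
[196.62332691 277.1620707 ] [(0.041, 0.82, 0), (0.044, 0.82, 5), (0.045, 0.84, 10), (0.046, 0.85, 15), (0.05, 0.8, -5), (0.055, 0.81, -10)]
cols from 174 rows from 257 step 2
  0 ####################,,,,###########,,,,,,,,,,,,,,,,,,,,,,,,,
  1 ################,,,,,,,,,########oo,,,,,,,,,,,,,,,,,,,,,,,,,
  2 #############o,,,,,,,,,,,,#########,,,,,,,,,,,,,,,,,,,,,,,,,
  3 ###########,,,,,,,,,,,,,,,,##ooWWo##,,,,,,,,,,,,,,,,,,,,,,,,
  4 ##########,,,,,,,,,,,,,,,,,,##oWWWooo,,,,,,,,,,,,,,,,,,,,,,,
  5 ##########,,,,,,,,,,,,,,,,,,oB#oWWWoo,,,,,,,,,,,,,,,,,,,,,,,
  6 ##########,,,,,,,,,,,,,,,oBBBBBBoWWW,,,,,,,,,,,,,,,,,,,,,,,,
  7 #########o,,,,,,,,,,,oBBBBBBBBBBBWWW,,,,,,,,,,,,,,,,,,,,,,,,
  8 ########o,,,,,,,,,oBBBBBBBBBBBBBBBBo,,,,,,,,,,,,,,,,,,,,,,,,
  9 #########,,,,,,,oBBBBBBBBBBBBBBBBBBBBo,,,,,,,,,,,,,,,,,,,,,,
 10 #########oo,,,oBBBBBBBBBBBBBBBBBBBBBBBo,,,,,,,,,,,,,,,,,,,,,
 11 #######ooWWooBBBBBBBBBBBBBBBBBBBBBBBBBBBo,,,,,,,,,,,,,,,,,,,
 12 ,o#####ooWWWoBBBBBBBBBBBBBBBBBBBBBBBBBBBBB,,,,,,,,,,,,,,,,,,
 13 ,,,o####ooWWWoBBBBBBBBBBBBBBBBBBBBBBBBBBBBB,,,,,,,,,,,,,,WWW
 14 ,,,,,####ooWWWoBBBBBBBBBBBBBBBBBBBBBBBBBBBBBo,,,,,,,,,,WWWWW
 15 ,,,,,,o##oooWWoBBBBBBBBBBBBBBBBBBBBBBBBBBBBBBo,,,,,,WWWWWWWW
 16 ,,,,,,,,,,,,,,,,oBBBBBBBBBBBBBBBBBBBBBBBBBBBBBB,,,,WWWWWWWWW
 17 ,,,,,,,,,,,,,,,,,oBBBBBBBBBBBBBBBBBBBBBBBBBWWWWWWWWWWWWWWWWW
 18 ,,,,,,,,,,,,,,,,,,,oBBBBBBBBBBBBBBBBBBBWWWWWooWWWWWWWWoWWWWW
 19 ,,,,,,,,,,,,,,,,o,,,,BBBBBBBBBBBBBBBBWWWWWoooWWWWWWWWWWooooo
 20 ,,,,,,,,,,,,,,,,,,,,,,oBBBBBBBBBBBWWWWWWoooWWWWWWWWWWWWooooo
 21 ,,,,,,,,,,,,,,,,,,,,,,,,BBBBBBBBWWWWWoooWWWWWWWWWWWWoooooooW
 22 ,,,,,,,,,,,,,,,,,,,,,,,,,oBBBBWWWWoooooWWWWWWWWWWooooooWWWWW
```

>>> {"fn": "arm_command", "kwargs": {"dp": [[0.065,-0.018,0.082],[0.137,-0.038,0.157],[0.214,-0.059,0.225],[0.296,-0.081,0.288],[0.383,-0.105,0.343]], "turn": [0,0,0,0,0], "fingers": [0.3,0.3,0.3,0.3,0.3]}}

```text
time: 23.4
eef_pos: [0.471, -0.2408, 0.0542]
eef_rot: [-0.285, -2.078, 2.079]
ft_force: [0.4, -0.3, -1.3]
finger_gap: 0.444
```

```bash
python3 look.py
```

```text
23.45 [ 0.4719 -0.2412  0.0547] [ 1.1 -0.5 -0.3] 0.441
[200.34078826 280.63901393] [(0.035, 0.81, 5), (0.035, 0.83, 10), (0.041, 0.8, 0), (0.05, 0.83, 50), (0.052, 0.81, -5), (0.052, 0.83, 55)]
cols from 178 rows from 260 step 2
  0 ###################,,,,,##########o,,,,,,,,,,,,,,,,,,,,,,,,,
  1 ###############o,,,,,,,,o######oooo,,,,,,,,,,,,,,,,,,,,,,,,,
  2 ############o,,,,,,,,,,,,o###oooo##,,,,,,,,,,,,,,,,,,,,,,,,,
  3 ##########,,,,,,,,,,,,,,,,##ooWWWooo,,,,,,,,,,,,,,,,,,,,,,,,
  4 #########,,,,,,,,,,,,,,,,,,o##oWWWo#o,,,,,,,,,,,,,,,,,,,,,,,
  5 #########,,,,,,,,,,,,,,,,,,oBBooWWWo,,,,,,,,,,,,,,,,,,,,,,,,
  6 #########,,,,,,,,,,,,,,,oBBBBBBooWWW,,,,,,,,,,,,,,,,,,,,,,,,
  7 #########,,,,,,,,,,,WWBBBBBBBBBBBWWW,,,,,,,,,,,,,,,,,,,,,,,,
  8 ########,,,,,,,,W,oBBBBBBBBBBBBBBBB,,,,,,,,,,,,,,,,,,,,,,,,,
  9 ########,,,,,,,oBBBBBBBBBBBBBBBBBBBB,,,,,,,,,,,,,,,,,,,,,,,,
 10 ########o,,,,oBBBBBBBBBBBBBBBBBBBBBBBB,,,,,,,,,,,,,,,,,,,,WW
 11 ######ooWWoBBBBBBBBBBBBBBBBBBBBBBBBBBBBo,,,,,,,,,,,,,,,WWWWW
 12 o#####ooWWWoBBBBBBBBBBBBBBBBBBBBBBBBBBBBB,,,,,,,,,,,WWWWWWWW
 13 ,,o####ooWWWoBBBBBBBBBBBBBBBBBBBBBBBBBBBBBo,,,,,,WWWWWWWWWWW
 14 ,,,o####ooWWWoBBBBBBBBBBBBBBBBBBBBBBBBBBBBBo,,,WWWWWWWWWWWWW
 15 ,,,,,,##oooWWoBBBBBBBBBBBBBBBBBBBBBBBBBBBBBBBWWWWWWWWWWWWWWW
 16 ,,,,,,,,,,,,,,,oBBBBBBBBBBBBBBBBBBBBBBBBBBBBBBWWWWoWWWWWWooo
 17 ,,,,,,,,,,,,,,,,,BBBBBBBBBBBBBBBBBBBBBBBBBBBWWWWWWooWWWooooo
 18 ,,,,,,,,,,,,,,,,,,BBBBBBBBBBBBBBBBBBBBBBWWWWWWWWWWWoooooooWW
 19 ,,,,,,,,,,,,,,,,,,,oBBBBBBBBBBBBBBBBBBWWooooWWWWWooooooWWWWW
 20 ,,,,,,,,,,,,,,,,,,,,,oBBBBBBBBBBBBBWWooooooooooooooooooWWWWW
 21 ,,,,,,,,,,,,,,,,,,,,,,oBBBBBBBBBWWWoooooooooooooooWWWWWWWWWW
 22 ,,,,,,,,,,,,,,,,,,,,,,,,BBBBBBWWooooooooooooooooWWWWWWWWWoWW
```

```bash
cat > tilt.py <<'E'
from asc import *
def tfit(p,g,yaw=2.873,s=.0213):
    f=p["frame"].astype(float); b=((f[...,2]>1.3*f[...,0])&(f[...,2]>1.08*f[...,1])).astype(np.float32)
    u0=proj(p,[g])[0].astype(int); bx=(u0[0]-35,u0[1]-35,u0[0]+45,u0[1]+45); B=cv2.GaussianBlur(b[bx[1]:bx[3],bx[0]:bx[2]],(0,0),.6)
    cam=np.array(p["origin"])
    def ren(v):
        a=v[0]; ax=np.array([np.cos(yaw)*np.cos(a),np.sin(yaw)*np.cos(a),np.sin(a)]); hx=np.array([np.cos(yaw),np.sin(yaw),0])
        c=np.array(g)-s*ax+v[1]*.01*hx+v[2]*.01*np.array([0,0,1]); X=model(c,yaw,a); m=render(p,[X],bx)
        for sg in(-1,1):
            if sg*ax@(cam-(c+sg*.025*ax))>0: m=m*(1-render(p,[X[(1 if sg>0 else 0)::2]],bx))
        return m
    cost=lambda v:np.mean((ren(v)-B)**2)+1e-3*(v[1]**2+v[2]**2)
    rs=[minimize(cost,[a,0,0],method="Nelder-Mead",options=dict(initial_simplex=[[a,0,0],[a+.2,0,0],[a,.4,0],[a,0,.4]],xatol=.005,fatol=1e-6)) for a in(0,.4,.8,1.3)]
    rs.sort(key=lambda r:r.fun); return [(round(np.degrees(r.x[0]),1),np.round(r.x[1:]*10,1).tolist(),round(r.fun,4)) for r in rs]
E
cat > look.py <<'E'
from tilt import *
import pickle,sys
p=imaging.capture("scene"); s=bot.get_state(); x,y,z=s["eef_pos"]; pickle.dump(p,open("last.pkl","wb"))
print(s["time"],s["eef_pos"].round(4),s["ft_force"].round(1),round(s["finger_gap"],3))
g=np.array([x,y,z+.0413])+.0075*np.array([.9643,-.2648,0]); print("tilt,[dx',dz mm],cost",tfit(p,g))
E
python3 - <<'E'
from tilt import *
import pickle
p,_=pickle.load(open("P6.pkl","rb")); print(tfit(p,np.array([.4369,-.2312,.066])+.0075*np.array([.9643,-.2648,0])))
E
python3 look.py
```

```text
[(np.float64(3.7), [-2.2, 4.9], np.float64(0.003)), (np.float64(3.8), [-1.7, 4.2], np.float64(0.003)), (np.float64(3.8), [-1.4, 3.8], np.float64(0.003)), (np.float64(4.2), [-0.5, 2.6], np.float64(0.0031))]
23.5 [ 0.4715 -0.2411  0.0544] [ 0.7 -0.2 -0.7] 0.444
tilt,[dx',dz mm],cost [(np.float64(23.3), [2.3, 3.3], np.float64(0.002)), (np.float64(22.7), [2.5, 2.3], np.float64(0.002)), (np.float64(24.1), [2.2, 4.1], np.float64(0.002)), (np.float64(24.6), [2.3, 4.0], np.float64(0.002))]
```

>>> {"fn": "arm_command", "kwargs": {"dp": [[-0.3,0.08,0],[-0.58,0.158,0],[-0.58,0.158,-0.2],[-0.58,0.158,-0.4],[-0.58,0.158,-0.4]], "turn": [0,0,0,0,0], "fingers": [0.3,0.3,0.3,0.3,0.3]}}

```text
time: 24.0
eef_pos: [0.4456, -0.2336, 0.0364]
eef_rot: [-0.281, -2.077, 2.076]
ft_force: [0.2, -0.6, -1.4]
finger_gap: 0.44
```

>>> {"fn": "arm_command", "kwargs": {"dp": [[0.025,-0.007,0],[0.05,-0.014,0],[0.075,-0.02,0],[0.1,-0.027,0],[0.1,-0.027,0]], "turn": [0,0,0,0,0], "fingers": [0.3,0.3,0.3,0.3,0.3]}}

```text
time: 24.5
eef_pos: [0.4506, -0.2351, 0.0377]
eef_rot: [-0.282, -2.077, 2.077]
ft_force: [0.2, 0.6, -0.6]
finger_gap: 0.443
```

>>> {"fn": "arm_command", "kwargs": {"dp": [[0.025,-0.007,0],[0.05,-0.014,0],[0.075,-0.02,0],[0.1,-0.027,0],[0.1,-0.027,0]], "turn": [0,0,0,0,0], "fingers": [0.3,0.3,0.3,0.3,0.3]}}

```text
time: 25.0
eef_pos: [0.4544, -0.2361, 0.0376]
eef_rot: [-0.282, -2.077, 2.077]
ft_force: [-0.2, 0.1, -0.6]
finger_gap: 0.442
```

```bash
python3 look.py
```

```text
25.05 [ 0.4543 -0.2361  0.0376] [-0.4 -0.8  0. ] 0.445
tilt,[dx',dz mm],cost [(np.float64(24.3), [2.7, 2.7], np.float64(0.0017)), (np.float64(25.3), [3.0, 2.9], np.float64(0.0017)), (np.float64(23.9), [3.0, 2.0], np.float64(0.0017)), (np.float64(26.8), [2.4, 4.6], np.float64(0.0017))]
```

>>> {"fn": "arm_command", "kwargs": {"dp": [[0.025,-0.007,0],[0.05,-0.014,0],[0.075,-0.02,0],[0.1,-0.027,0],[0.1,-0.027,0]], "turn": [0,0,0,0,0], "fingers": [0.3,0.3,0.3,0.3,0.3]}}

```text
time: 25.55
eef_pos: [0.4565, -0.2367, 0.0373]
eef_rot: [-0.279, -2.076, 2.075]
ft_force: [-6.9, 1.1, 4.6]
finger_gap: 0.437
```

>>> {"fn": "arm_command", "kwargs": {"dp": [[0.04,-0.011,0.045],[0.077,-0.021,0.085],[0.12,-0.033,0.125],[0.166,-0.046,0.163],[0.166,-0.046,0.163]], "turn": [0,0,0,0,0], "fingers": [0.3,0.3,0.3,0.3,0.3]}}

```text
time: 26.05
eef_pos: [0.4615, -0.2376, 0.0432]
eef_rot: [-0.275, -2.076, 2.072]
ft_force: [-9.9, 2.8, 1.5]
finger_gap: 0.442
```

```bash
python3 look.py
```

```text
26.1 [ 0.4614 -0.2376  0.0431] [-10.    3.5   2.3] 0.443
tilt,[dx',dz mm],cost [(np.float64(29.8), [3.0, 2.8], np.float64(0.0018)), (np.float64(29.9), [2.9, 2.9], np.float64(0.0018)), (np.float64(31.1), [3.4, 2.8], np.float64(0.0018)), (np.float64(25.9), [2.8, 1.3], np.float64(0.002))]
```

>>> {"fn": "arm_command", "kwargs": {"dp": [[0.047,-0.013,0.036],[0.094,-0.026,0.068],[0.145,-0.04,0.098],[0.195,-0.054,0.125],[0.195,-0.054,0.125]], "turn": [0,0,0,0,0], "fingers": [0.3,0.3,0.3,0.3,0.3]}}

```text
time: 26.6
eef_pos: [0.4688, -0.2393, 0.0482]
eef_rot: [-0.274, -2.076, 2.072]
ft_force: [-12.7, 5.4, 4.4]
finger_gap: 0.441
```

```bash
python3 look.py
```

```text
26.65 [ 0.4688 -0.2393  0.0481] [-11.8   5.4   4.5] 0.442
tilt,[dx',dz mm],cost [(np.float64(32.6), [5.1, 3.1], np.float64(0.0026)), (np.float64(32.7), [5.2, 3.0], np.float64(0.0026)), (np.float64(32.4), [5.4, 2.4], np.float64(0.0026)), (np.float64(32.2), [5.0, 3.3], np.float64(0.0026))]
```

>>> {"fn": "arm_command", "kwargs": {"dp": [[-0.4,0.11,0.1],[-1.3,0.36,0.1],[-1.3,0.36,-0.5],[-1.3,0.36,-1.1],[-1.3,0.36,-1.28]], "turn": [0,0,0,0,0], "fingers": [0.3,0.3,0.3,0.3,0.3]}}

```text
time: 27.15
eef_pos: [0.4186, -0.2262, -0.0026]
eef_rot: [-0.279, -2.076, 2.075]
ft_force: [-7.6, 4.0, 25.8]
finger_gap: 0.444
```

>>> {"fn": "arm_command", "kwargs": {"dp": [[0,0,0],[0,0,0],[0,0,0],[0,0,0],[0,0,0]], "turn": [0,0,0,0,0], "fingers": [0.445,0.45,0.455,0.455,0.455]}}

```text
time: 27.65
eef_pos: [0.4202, -0.2268, -0.0016]
eef_rot: [-0.281, -2.077, 2.077]
ft_force: [-4.6, 1.3, 7.6]
finger_gap: 0.455
```

```bash
python3 look.py
```

```text
27.7 [ 0.4202 -0.2268 -0.0016] [-4.6  0.7  7.5] 0.463
tilt,[dx',dz mm],cost [(np.float64(29.3), [5.9, 5.4], np.float64(0.0022)), (np.float64(28.6), [6.6, 3.8], np.float64(0.0022)), (np.float64(27.3), [6.8, 3.2], np.float64(0.0022)), (np.float64(27.9), [6.5, 3.6], np.float64(0.0022))]
```

>>> {"fn": "arm_command", "kwargs": {"dp": [[0,0,0.03],[0,0,0.06],[0.08,-0.022,0.11],[0.164,-0.045,0.16],[0.25,-0.07,0.195]], "turn": [0,0,0,0,0], "fingers": [0.46,0.462,0.462,0.462,0.462]}}

```text
time: 28.2
eef_pos: [0.4314, -0.2298, 0.006]
eef_rot: [-0.282, -2.077, 2.077]
ft_force: [-0.8, -0.8, -1.6]
finger_gap: 0.46
```

```bash
python3 look.py
```

```text
28.25 [ 0.4321 -0.2301  0.0062] [ 0.8 -0.5 -0.2] 0.462
tilt,[dx',dz mm],cost [(np.float64(29.5), [6.6, 5.9], np.float64(0.0024)), (np.float64(30.7), [7.0, 5.9], np.float64(0.0024)), (np.float64(28.6), [6.4, 5.7], np.float64(0.0025)), (np.float64(26.9), [6.5, 4.7], np.float64(0.0025))]
```

>>> {"fn": "arm_command", "kwargs": {"dp": [[0,0,0],[0,0,0],[0,0,0],[0,0,0],[0,0,0]], "turn": [0,0,0,0,0], "fingers": [0.465,0.467,0.468,0.469,0.47]}}

```text
time: 28.75
eef_pos: [0.4307, -0.2296, 0.0058]
eef_rot: [-0.282, -2.077, 2.077]
ft_force: [-0.3, -0.3, -0.3]
finger_gap: 0.472
```

```bash
python3 look.py
```

```text
28.8 [ 0.4307 -0.2296  0.0057] [-0.4  0.1  0.4] 0.472
tilt,[dx',dz mm],cost [(np.float64(16.2), [17.0, 2.7], np.float64(0.0058)), (np.float64(15.0), [16.3, 2.7], np.float64(0.0058)), (np.float64(16.5), [17.0, 2.6], np.float64(0.0058)), (np.float64(15.8), [17.5, 1.5], np.float64(0.0059))]
```

>>> {"fn": "arm_command", "kwargs": {"dp": [[0,0,0],[0,0,0],[0,0,0.6],[0,0,1.6],[-0.5,0.15,2.6]], "turn": [0,0,0,0,0], "fingers": [0.55,0.75,0.75,0.75,0.75]}}

```text
time: 29.3
eef_pos: [0.412, -0.224, 0.1107]
eef_rot: [-0.282, -2.078, 2.078]
ft_force: [0.1, -1.3, 0.6]
finger_gap: 0.752
```

```bash
python3 - <<'E'
from tilt import *
import pickle; np.set_printoptions(precision=4,suppress=True)
p=imaging.capture("scene");t=imaging.capture("top"); pickle.dump((p,t),open("P7.pkl","wb"))
s=bot.get_state(); print(s["time"],s["eef_pos"],jaw(s)[1])
f=p["frame"].astype(float); m=((f[...,2]>1.3*f[...,0])&(f[...,2]>1.08*f[...,1])).astype(np.uint8); m[:230]=0; m[:,:130]=0; m[:,260:]=0
n,l,st,ce=cv2.connectedComponentsWithStats(m); i=1+st[1:,4].argmax(); print(st[i],ce[i]); c=at(p,ce[i],.022); print(c)
for yaw in(2.5,2.873,3.2):
  g=np.array([c[0],c[1],.02]); print(yaw,tfit(p,g,yaw=yaw,s=0)[:2])
print("top px",proj(t,[c]))
q=dict(p,frame=p["frame"][st[i][1]-4:st[i][1]+st[i][3]+4:2,st[i][0]-6:st[i][0]+st[i][2]+8]); asc(q,0,0,q["frame"].shape[1],q["frame"].shape[0])
E
```

```text
29.4 [ 0.4114 -0.2242  0.1142] -105.47078758368103
[175 261  32  32 527] [189.0247 274.0721]
[ 0.4122 -0.225   0.022 ]
2.5 [(np.float64(57.9), [7.7, 7.0], np.float64(0.0154)), (np.float64(57.4), [8.1, 6.2], np.float64(0.0155))]
2.873 [(np.float64(4.3), [-6.1, 0.8], np.float64(0.0025)), (np.float64(4.1), [-6.7, 1.7], np.float64(0.0025))]
3.2 [(np.float64(51.0), [5.1, 8.2], np.float64(0.0117)), (np.float64(46.8), [5.0, 5.3], np.float64(0.012))]
top px [[427.5491 258.5914]]
  0 ,,,,,,,,,,,,,,,,,,,,,,,,,,,,,,,,,,,,,,,,,,,,,,
  1 ,,,,,,,,,,,,,,,,,,,,,,,,,,,,,,,,,,,,,,,,,,,,,,
  2 ,,,,,,,,,,,,,,,,ooBBBBBBo,,,,,,,,,,,,,,,,,,,,,
  3 ,,,,,,,,,,,,,oBBBBBBBBBBBBo,,,,,,,,,,,,,,,,,,,
  4 ,,,,,,,,,,oBBBBBBBBBBBBBBBBBo,,,,,,,,,,,,,,,,,
  5 ,,,,,,,,,BBBBBBBBBBBBBBBBBBBBBo,,,,,,,,,,,,,,,
  6 ,,,,,,,BBBBBBBBBBBBBBBBBBBBBBBBo,,,,,,,,,,,,,,
  7 ,,,,,,oBBBBBBBBBBBBBBBBBBBBBBBBBo,,,,,,,,,,,,,
  8 ,,,,,,BBBBBBBBBBBBBBBBBBBBBBBBBBBBo,,,,,,,,,,,
  9 ,,,,,,,BBBBBBBBBBBBBBBBBBBBBBBBBBBBB,,,,,,,,,,
 10 ,,,,,,,,oBBBBBBBBBBBBBBBBBBBBBBBBBBBBo,,,,,,,,
 11 ,,,,,,,,,,BBBBBBBBBBBBBBBBBBBBBWWWWWWBo,,,,,,,
 12 ,,,,,,,,,,,,BBBBBBBBBBBBBBBWWWWWWWWWWWo,,,,,,,
 13 ,,,,,,,,,,,,,oBBBBBBBBBBBWWWWWWWWWWWWB,,,,,,,,
 14 ,,,,,,,,,,,,,,,BBBBBBBBWWWWWWWWWWWWWo,,,,,,,,,
 15 ,,,,,,,,,,,,,,,,oBBBBBWWWWWWWWWWWWWo,,,,,,,,,,
 16 ,,,,,,,,,,,,,,,,,,BBBWWWWWWWWWWWo,,,,,,,,,,,,,
 17 ,,,,,,,,,,,,,,,,,,,oBBWWWWWWoo,,,,,,,,,,,,,,,,
 18 ,,,,,,,,,,,,,,,,,,,,,oooo,,,,,,,,,,,,,,,,,,,,,
 19 ,,,,,,,,,,,,,,,,,,,,,,,,,,,,,,,,,,,,,,,,,,,,,,
```

>>> {"fn": "arm_command", "kwargs": {"dp": [[-0.6,0.15,-0.6],[-0.6,0.15,-1.6],[-0.6,0.15,-2.6],[-0.6,0.15,-3.2],[-0.6,0.15,-3.37]], "turn": [0,0,0,0,0], "fingers": [0.75,0.75,0.75,0.75,0.75], "squeeze": 20}}

```text
time: 29.9
eef_pos: [0.3848, -0.2165, -0.0276]
eef_rot: [-0.277, -2.077, 2.074]
ft_force: [-0.3, -0.5, 1.5]
finger_gap: 0.752
```

>>> {"fn": "arm_command", "kwargs": {"dp": [[0,0,0],[0,0,0],[0,0,0],[0,0,0],[0,0,0]], "turn": [0,0,0,0,0], "fingers": [0.75,0.4,0.4,0.4,0.4]}}

```text
time: 30.4
eef_pos: [0.3877, -0.2181, -0.024]
eef_rot: [-0.285, -2.077, 2.079]
ft_force: [-0.2, 1.3, 6.9]
finger_gap: 0.451
```

>>> {"fn": "arm_command", "kwargs": {"dp": [[0,0,0],[0,0,0.15],[0,0,0.3],[0,0,0.45],[0,0,0.6]], "turn": [0,0,0,0,0], "fingers": [0.455,0.458,0.458,0.458,0.458]}}

```text
time: 30.9
eef_pos: [0.3868, -0.2176, -0.0004]
eef_rot: [-0.282, -2.077, 2.077]
ft_force: [0.8, -0.7, -1.1]
finger_gap: 0.456
```

```bash
cat > look.py <<'E'
from tilt import *
import pickle,sys
p=imaging.capture("scene"); s=bot.get_state(); x,y,z=s["eef_pos"]; pickle.dump(p,open("last.pkl","wb"))
print(s["time"],s["eef_pos"].round(4),s["ft_force"].round(1),round(s["finger_gap"],3))
g=np.array([x,y,z+.0413])+.0095*np.array([.9643,-.2648,0]); print("tilt,[dx',dz mm],cost",tfit(p,g,s=.0235)[:3])
E
python3 look.py
```

```text
30.95 [ 3.872e-01 -2.179e-01  3.000e-04] [ 1.1 -0.3 -0.2] 0.457
tilt,[dx',dz mm],cost [(np.float64(20.7), [0.9, 5.3], np.float64(0.0019)), (np.float64(19.5), [0.6, 4.7], np.float64(0.002)), (np.float64(20.3), [0.9, 4.8], np.float64(0.002))]
```

>>> {"fn": "arm_command", "kwargs": {"dp": [[0,0,-0.13],[0,0,-0.13],[0,0,-0.06],[0,0,0],[0,0,0.06]], "turn": [0,0,0,0,0], "fingers": [0.459,0.461,0.462,0.462,0.462]}}

```text
time: 31.45
eef_pos: [0.3867, -0.2175, 0.0015]
eef_rot: [-0.282, -2.077, 2.077]
ft_force: [-0.7, -0.5, -0.9]
finger_gap: 0.463
```

```bash
python3 look.py
```

```text
31.5 [ 0.3869 -0.2177  0.0018] [-0.9  0.7  0.4] 0.468
tilt,[dx',dz mm],cost [(np.float64(34.8), [-0.3, 4.3], np.float64(0.002)), (np.float64(34.9), [-0.3, 4.6], np.float64(0.002)), (np.float64(28.1), [-0.7, 2.4], np.float64(0.002))]
```

>>> {"fn": "arm_command", "kwargs": {"dp": [[0,0,0.05],[0,0,0.1],[0,0,0.15],[0,0,0.2],[0,0,0.25]], "turn": [0,0,0,0,0], "fingers": [0.462,0.462,0.463,0.463,0.463]}}

```text
time: 32.0
eef_pos: [0.3867, -0.2175, 0.0115]
eef_rot: [-0.282, -2.077, 2.077]
ft_force: [-0.7, 0.6, -1.4]
finger_gap: 0.463
```

```bash
python3 look.py
```

```text
32.05 [ 0.3868 -0.2176  0.0117] [ 0.1 -1.  -0.8] 0.464
tilt,[dx',dz mm],cost [(np.float64(56.9), [1.8, 2.7], np.float64(0.0055)), (np.float64(56.9), [1.6, 3.0], np.float64(0.0055)), (np.float64(56.2), [2.0, 2.5], np.float64(0.0055))]
```

>>> {"fn": "arm_command", "kwargs": {"dp": [[0,0,0.04],[0,0,0.08],[0,0,0.1],[0,0,0.1],[0,0,0.1]], "turn": [0,0,0,0,0], "fingers": [0.463,0.463,0.464,0.465,0.465]}}

```text
time: 32.55
eef_pos: [0.3867, -0.2176, 0.0153]
eef_rot: [-0.282, -2.077, 2.077]
ft_force: [-1.0, -0.5, -2.0]
finger_gap: 0.47
```

```bash
python3 look.py
```

```text
32.6 [ 0.3867 -0.2176  0.0153] [ 0.6  0.1 -1.1] 0.462
tilt,[dx',dz mm],cost [(np.float64(70.0), [3.0, 1.4], np.float64(0.0074)), (np.float64(69.6), [2.7, 1.9], np.float64(0.0074)), (np.float64(69.9), [3.1, 1.2], np.float64(0.0074))]
```

>>> {"fn": "arm_command", "kwargs": {"dp": [[0,0,-0.05],[0,0,-0.1],[0,0,-0.15],[0,0,-0.19],[0,0,-0.19]], "turn": [0,0,0,0,0], "fingers": [0.462,0.462,0.463,0.464,0.466]}}

```text
time: 33.1
eef_pos: [0.387, -0.2177, 0.0077]
eef_rot: [-0.282, -2.077, 2.077]
ft_force: [1.1, -0.5, 2.0]
finger_gap: 0.461
```

>>> {"fn": "arm_command", "kwargs": {"dp": [[0,0,0],[0,0,0],[0,0,0],[0,0,0],[0,0,0]], "turn": [0,0,0,0,0], "fingers": [0.468,0.472,0.48,0.5,0.5]}}

```text
time: 33.6
eef_pos: [0.3867, -0.2175, 0.0077]
eef_rot: [-0.282, -2.077, 2.077]
ft_force: [-0.1, 0.1, 0.2]
finger_gap: 0.502
```

```bash
python3 look.py
```

```text
33.65 [ 0.3867 -0.2175  0.0077] [-0.1 -0.3 -0.3] 0.5
tilt,[dx',dz mm],cost [(np.float64(82.7), [-4.7, 0.4], np.float64(0.0104)), (np.float64(82.9), [-4.3, -0.6], np.float64(0.0104)), (np.float64(82.7), [-4.1, -0.9], np.float64(0.0104))]
```

>>> {"fn": "arm_command", "kwargs": {"dp": [[0,0,0],[0,0,0],[0,0,0.6],[0,0,1.6],[-0.6,0.16,2.2]], "turn": [0,0,0,0,0], "fingers": [0.6,0.75,0.75,0.75,0.75]}}

```text
time: 34.15
eef_pos: [0.3654, -0.2124, 0.098]
eef_rot: [-0.285, -2.078, 2.08]
ft_force: [-0.1, -0.2, 0.8]
finger_gap: 0.75
```

```bash
python3 - <<'E'
from tilt import *
import pickle; np.set_printoptions(precision=4,suppress=True)
p=imaging.capture("scene");t=imaging.capture("top"); pickle.dump((p,t),open("P8.pkl","wb"))
s=bot.get_state(); print(s["time"],s["eef_pos"],jaw(s)[1])
for n,c in(("scene",p),("top",t)): print(n,*fit([c],CAPUP,np.array([.402,-.222,0]),pad=4))
f=p["frame"].astype(float); m=((f[...,2]>1.3*f[...,0])&(f[...,2]>1.08*f[...,1])).astype(np.uint8); m[:230]=0; m[:,:130]=0; m[:,260:]=0
n,l,st,ce=cv2.connectedComponentsWithStats(m); i=1+st[1:,4].argmax(); print(st[i],ce[i])
q=dict(p,frame=p["frame"][st[i][1]-8:st[i][1]+st[i][3]+4:2,st[i][0]-10:st[i][0]+st[i][2]+8]); asc(q,0,0,q["frame"].shape[1],q["frame"].shape[0])
E
```

```text
34.25 [ 0.3622 -0.2112  0.0983] -105.47763593596322
scene [ 0.4036 -0.2218  0.0737] 0.053747151240026984
top [ 0.4069 -0.2249 -0.0324] 0.09751001651454562
[173 255  27  31 443] [187.3521 271.833 ]
  0 ,,,,,,,,,,,,,,,,,,,,,,,,,,,,,,,,,,,,,,,,,,,,,
  1 ,,,,,,,,,,,,,,,,,,,,,,,,,,,,,,,,,,,,,,,,,,,,,
  2 ,,,,,,,,,,,,,,,,,,,,,,,,,,,,,,,,,,,,,,,,,,,,,
  3 ,,,,,,,,,,,,,,,,,,,,,,,,,,,,,,,,,,,,,,,,,,,,,
  4 ,,,,,,,,,,,,,,,,,,oBBBBBBoo,,,,,,,,,,,,,,,,,,
  5 ,,,,,,,,,,,,,,oBBBBBBBBBBBBBBB,,,,,,,,,,,,,,,
  6 ,,,,,,,,,,,,oBBBBoooooooooooBBBB,,,,,,,,,,,,,
  7 ,,,,,,,,,,,BBBBoooo#ooWWoooooBBBo,,,,,,,,,,,,
  8 ,,,,,,,,,,BBBBoooooooooooooooBBBBo,,,,,,,,,,,
  9 ,,,,,,,,,,BBBooooWWooooooooooBBBBo,,,,,,,,,,,
 10 ,,,,,,,,,,BBBoooooooooooooooBBBBBBo,,,,,,,,,,
 11 ,,,,,,,,,,oBBBooooooooooooBBBBBBBBBo,,,,,,,,,
 12 ,,,,,,,,,,,oBBBBBBoooBBBBBBBBBBBBBBBo,,,,,,,,
 13 ,,,,,,,,,,,,,BBBBBBBBBBBBBBBBBBBBBBBBo,,,,,,,
 14 ,,,,,,,,,,,,,,BBBBBBBBBBBBBBBBBBBBBBBo,,,,,,,
 15 ,,,,,,,,,,,,,,,BBBBBBBBBBBBBBBBBBBBBB,,,,,,,,
 16 ,,,,,,,,,,,,,,,,BBBBBBBBBBBBBBBBBBBBo,,,,,,,,
 17 ,,,,,,,,,,,,,,,,,oBBBBBBBBBBBBBBBBBo,,,,,,,,,
 18 ,,,,,,,,,,,,,,,,,,oBBBBBBBBBBBBBo,,,,,,,,,,,,
 19 ,,,,,,,,,,,,,,,,,,,,,oooBBBoo,,,,,,,,,,,,,,,,
 20 ,,,,,,,,,,,,,,,,,,,,,,,,,,,,,,,,,,,,,,,,,,,,,
 21 ,,,,,,,,,,,,,,,,,,,,,,,,,,,,,,,,,,,,,,,,,,,,,
```

>>> {"fn": "arm_command", "kwargs": {"dp": [[0.6,-0.15,0],[1.06,-0.26,0],[1.06,-0.26,-1],[1.06,-0.26,-2],[1.06,-0.26,-2.76]], "turn": [0,0,0,0,0], "fingers": [0.75,0.75,0.75,0.75,0.75], "squeeze": 40}}

```text
time: 34.75
eef_pos: [0.4045, -0.221, -0.0173]
eef_rot: [-0.28, -2.077, 2.076]
ft_force: [-0.0, -0.3, 0.2]
finger_gap: 0.752
```

>>> {"fn": "arm_command", "kwargs": {"dp": [[0,0,0],[0,0,0],[0,0,0],[0,0,0],[0,0,0]], "turn": [0,0,0,0,0], "fingers": [0.75,0.6,0.5,0.35,0.35]}}

```text
time: 35.25
eef_pos: [0.4064, -0.2222, -0.0131]
eef_rot: [-0.285, -2.077, 2.079]
ft_force: [-0.7, 0.4, 7.7]
finger_gap: 0.459
```

>>> {"fn": "arm_command", "kwargs": {"dp": [[0,0,0],[0,0,0.2],[0,0,0.8],[0,0,1.5],[0,0,1.95]], "turn": [0,0,0,0,0], "fingers": [0.35,0.35,0.35,0.35,0.35]}}

```text
time: 35.75
eef_pos: [0.4057, -0.2219, 0.0659]
eef_rot: [-0.284, -2.077, 2.079]
ft_force: [0.4, 0.0, -1.8]
finger_gap: 0.457
```

>>> {"fn": "arm_command", "kwargs": {"dp": [[0.75,-0.33,0],[1.5,-0.67,0],[2.25,-1,0],[2.8,-1.25,0],[2.97,-1.33,0]], "turn": [0,0,0,0,0], "fingers": [0.35,0.35,0.35,0.35,0.35]}}

```text
time: 36.25
eef_pos: [0.5261, -0.2758, 0.064]
eef_rot: [-0.284, -2.077, 2.079]
ft_force: [-0.3, 1.1, -0.7]
finger_gap: 0.458
```

```bash
python3 - <<'E'
from tilt import *
p=imaging.capture("scene"); s=bot.get_state(); x,y,z=s["eef_pos"]
print(s["time"],s["eef_pos"].round(4),s["ft_force"].round(1),round(s["finger_gap"],3),jaw(s)[1])
b=z+.012+.001
# blue+top silhouette: check position of can vs TCP prediction
u=proj(p,[[x-.0012,y,b+.05],[.5224,-.2751,.052]]); print("pred top centre, pocket rim centre",u)
x0,y0=int(u[0][0])-26,int(u[0][1])-22
q=dict(p,frame=p["frame"][y0:y0+60:2,x0:x0+58]); print(x0,y0); asc(q,0,0,58,30)
E
```

```text
36.3 [ 0.5257 -0.2756  0.0637] [ 0.3 -0.2 -1. ] 0.458 -105.45577153235149
pred top centre, pocket rim centre [[203.79973422 300.88621485]
 [211.92344794 317.70584183]]
177 278
  0 oooooooooo############################,,,,o###ooooo#oo#o,,
  1 ###################################o###o##oooooooooo###,,,
  2 #########################################oooooooooooooooWW
  3 #######################################oooooooo#####ooWWWW
  4 #########################################ooooo#o,,oWWWWWWW
  5 ######################################o##o#o#oo,,WWWWWWWWW
  6 ###############################BBBB#########o#oWWWWWWWWWWW
  7 ################################BBBBBB#####oo#oWWWWoWWWWWW
  8 ###################################BBBBooooooooooWWWoWWWoo
  9 ############################oo#######BBBooWWWoooooWWoooooo
 10 ############################oWoo#####BBBBooWWWoooooooooooW
 11 #######################oo############BBBBBooWWWoooooooooWW
 12 ,,,,###################oWoo##########BBBBBBooWWWoooWWWWWWo
 13 ,,,,o###############################BBBBBBBBooooooooWWWWWW
 14 ,,,o###############################BBB
[... 265 characters left out ...]
WWWWWWW
 19 #######ooooo####ooWWWoBBBBBBBBBBBBBBBBBBBBBBooooWWWWWWWWWW
 20 ######ooooooo####ooWWWooBBBBBBBBBBBBBBBBBBBoooooWWWWWWWWWW
 21 #####oooooooooo###ooWWWoBBBBBBBBBBBBBBBBBoooooWWWWWWWWWWWW
 22 ,#oooooooooooooooooooooooBBBBBBBBBBBBBBooooooWWWWWWWWWWWWW
 23 ,,oWooooooooooooooooooooooooooooooooooooooooWWWWWWWWWWWWWW
 24 oWWWWooooooooooooooooooooooooooooooooooooooWWWWWWWWWWWWWWW
 25 oWWWWWWooooooooooooooooooooooooooooooooooWWWWWWWWWWWWWWWWW
 26 ,oWWWWWWooooooooooooooooooooooooooWWWWWWWWWWWWWWWWWWWWWWWW
 27 ,,,oWWWWWWooooooooooooooooooooooWWWWWWWWWWWWWWWWWWWWWWWooo
 28 ,,,,oWWWWWWoooooooooooooooooooWWWWWWWWWWWWWWWWWWWWWWWWoooo
 29 ,,,,,,WWWWWWWooooooooooooooooWWWWWWWWWWWWWWWWWWWWWWWoWWWWW
```

>>> {"fn": "arm_command", "kwargs": {"dp": [[-0.03,0.01,-0.2],[-0.03,0.01,-0.4],[-0.03,0.01,-0.5],[-0.03,0.01,-0.5]], "turn": [0,0,0,0], "fingers": [0.35,0.35,0.35,0.35]}}

```text
time: 36.7
eef_pos: [0.5214, -0.2738, 0.0425]
eef_rot: [-0.28, -2.077, 2.076]
ft_force: [-0.1, -0.1, -0.9]
finger_gap: 0.458
```

>>> {"fn": "arm_command", "kwargs": {"dp": [[0,0,-0.05],[0,0,-0.1],[0,0,-0.15],[0,0,-0.2],[0,0,-0.2]], "turn": [0,0,0,0,0], "fingers": [0.35,0.35,0.35,0.35,0.35]}}

```text
time: 37.2
eef_pos: [0.523, -0.2746, 0.0352]
eef_rot: [-0.283, -2.077, 2.078]
ft_force: [1.4, -0.9, -2.3]
finger_gap: 0.457
```

>>> {"fn": "arm_command", "kwargs": {"dp": [[0,0,-0.05],[0,0,-0.1],[0,0,-0.15],[0,0,-0.2],[0,0,-0.2]], "turn": [0,0,0,0,0], "fingers": [0.35,0.35,0.35,0.35,0.35]}}

```text
time: 37.7
eef_pos: [0.523, -0.2746, 0.0271]
eef_rot: [-0.282, -2.077, 2.078]
ft_force: [2.8, -3.9, -3.4]
finger_gap: 0.456
```

>>> {"fn": "arm_command", "kwargs": {"dp": [[0.015,-0.02,0],[0.015,-0.02,-0.06],[0.015,-0.02,-0.12],[0.015,-0.02,-0.18],[0.015,-0.02,-0.24]], "turn": [0,0,0,0,0], "fingers": [0.35,0.35,0.35,0.35,0.35]}}

```text
time: 38.2
eef_pos: [0.523, -0.2749, 0.0173]
eef_rot: [-0.281, -2.077, 2.076]
ft_force: [0.6, -0.6, -1.5]
finger_gap: 0.457
```

>>> {"fn": "arm_command", "kwargs": {"dp": [[0,0,-0.08],[0,0,-0.16],[0,0,-0.24],[0,0,-0.31],[0,0,-0.31]], "turn": [0,0,0,0,0], "fingers": [0.35,0.35,0.35,0.35,0.35]}}

```text
time: 38.7
eef_pos: [0.5231, -0.275, 0.0049]
eef_rot: [-0.281, -2.077, 2.077]
ft_force: [-0.5, -0.2, -1.2]
finger_gap: 0.456
```

>>> {"fn": "arm_command", "kwargs": {"dp": [[0,0,-0.02],[0,0,-0.04],[0,0,-0.05],[0,0,-0.05]], "turn": [0,0,0,0], "fingers": [0.35,0.35,0.35,0.35]}}

```text
time: 39.1
eef_pos: [0.5234, -0.2752, 0.0034]
eef_rot: [-0.282, -2.077, 2.077]
ft_force: [-0.3, -0.2, -0.8]
finger_gap: 0.455
```

>>> {"fn": "arm_command", "kwargs": {"dp": [[0,0,-0.02],[0,0,-0.04],[0,0,-0.06],[0,0,-0.06]], "turn": [0,0,0,0], "fingers": [0.35,0.35,0.35,0.35]}}

```text
time: 39.5
eef_pos: [0.5233, -0.2752, 0.001]
eef_rot: [-0.282, -2.077, 2.077]
ft_force: [0.3, 0.0, 0.2]
finger_gap: 0.454
```

>>> {"fn": "arm_command", "kwargs": {"dp": [[0,0,-0.02],[0,0,-0.04],[0,0,-0.04]], "turn": [0,0,0], "fingers": [0.35,0.35,0.35]}}

```text
time: 39.8
eef_pos: [0.5234, -0.2752, 0.0009]
eef_rot: [-0.283, -2.077, 2.078]
ft_force: [-5.6, 2.9, 15.7]
finger_gap: 0.461
```

>>> {"fn": "arm_command", "kwargs": {"dp": [[0,0,0.03],[0,0,0.03],[0,0,0.03],[0,0,0.8],[0,0,1.8]], "turn": [0,0,0,0,0], "fingers": [0.5,0.6,0.6,0.6,0.6], "squeeze": 20}}

```text
time: 40.3
eef_pos: [0.5218, -0.2743, 0.07]
eef_rot: [-0.277, -2.077, 2.073]
ft_force: [0.4, -0.5, 0.6]
finger_gap: 0.6
```

>>> {"fn": "arm_command", "kwargs": {"dp": [[0,0,1],[-0.3,0.9,1.5],[-0.6,1.9,1.5],[-0.9,2.9,1.5],[-1.2,3.9,1.5]], "turn": [0,0,0,0,0], "fingers": [0.6,0.6,0.6,0.6,0.6]}}

```text
time: 40.8
eef_pos: [0.4732, -0.1236, 0.1313]
eef_rot: [-0.273, -2.089, 2.078]
ft_force: [0.5, 0.5, 0.1]
finger_gap: 0.599
```

>>> {"fn": "arm_command", "kwargs": {"dp": [[-0.3,0.9,0],[-0.6,1.9,0],[-0.9,2.9,0],[-1.2,3.9,0],[-1.2,3.9,0]], "turn": [0,0,0,0,0], "fingers": [0.6,0.6,0.6,0.6,0.6]}}

```text
time: 41.3
eef_pos: [0.4117, -0.0698, 0.1314]
eef_rot: [-0.219, -2.163, 2.067]
ft_force: [-0.2, 0.5, 1.1]
finger_gap: 0.603
```

```bash
python3 - <<'E'
from fit import *
import pickle; np.set_printoptions(precision=4,suppress=True)
s=bot.get_state(); print(s["time"],s["eef_pos"],s["ft_force"])
p=imaging.capture("scene");t=imaging.capture("top"); pickle.dump((p,t),open("P9.pkl","wb"))
save("fin.png",np.hstack([cv2.resize(p["frame"][270:385,180:295],(400,400),interpolation=2),cv2.resize(t["frame"][150:240,390:480],(400,400),interpolation=2)]))
# cap top-face centre vs nest, pixel prediction if seated (z=.064)
for n,c,q in(("scene",p,[.5689,-.2381,-.268]),("top",t,[.5713,-.2375,-.268])):
    X=place([np.array([[-.035,-.048,.064],[.035,-.048,.064]])],q)[0]; print(n,"seated cap/transformer top centre",proj(c,X))
    f=c["frame"].astype(float); m=((f[...,2]>1.3*f[...,0])&(f[...,2]>1.08*f[...,1])).astype(np.uint8); k=np.zeros_like(m); u=proj(c,X)[0].astype(int); k[u[1]-16:u[1]+17,u[0]-18:u[0]+19]=1; pts=np.argwhere(m*k)[:,::-1].astype(np.float32)
    print(len(pts),cv2.fitEllipse(cv2.convexHull(pts)))
    m=cyl(-.035,-.048,.02,.064,.064); print("pred ellipse",cv2.fitEllipse(proj(c,place([m],q)[0]).astype(np.float32)))
P=pickle.load(open("P0.pkl","rb"))
for tn in("small_cap","solder_reel","tip_cleaner","flux_bottle"): 
    print(tn,[np.round(finder.pinpoint(x,tn)[0]["position"],1) for x in(p,)])
E
```

```text
41.3 [ 0.4117 -0.0698  0.1314] [-0.2472  0.5112  1.0806]
scene seated cap/transformer top centre [[210.5965 315.0628]
 [233.9145 344.6295]]
312 ((211.35317993164062, 317.28399658203125), (24.797819137573242, 27.934484481811523), 25.03512191772461)
pred ellipse ((210.5657196044922, 315.23760986328125), (20.63242530822754, 24.295448303222656), 55.12234115600586)
top seated cap/transformer top centre [[451.1885 213.2966]
 [458.4396 185.8929]]
149 ((450.46929931640625, 213.36424255371094), (16.965835571289062, 19.133586883544922), 100.58464813232422)
pred ellipse ((451.1836242675781, 213.30426025390625), (16.144739151000977, 16.412059783935547), 146.3363800048828)
small_cap [array([280.3, 318.6])]
solder_reel [array([367.5, 200.7])]
tip_cleaner [array([314.1, 169.8])]
flux_bottle [array([354.7, 273.6])]
```

View pics/fin.png

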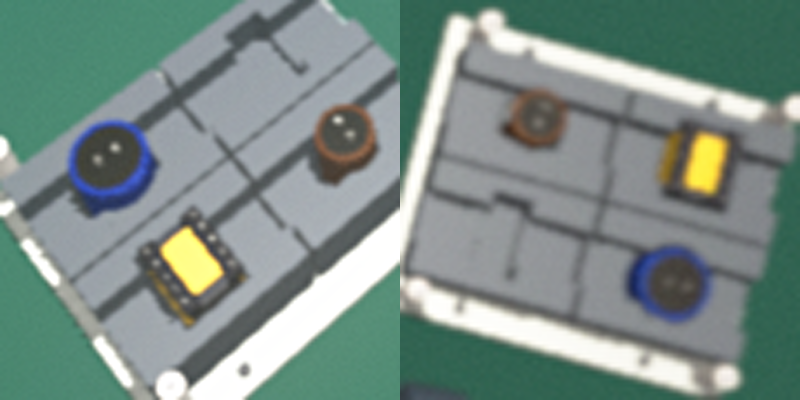

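Both parts sit in their nests with the pins up. The capacitor's top is at crop (110,160) in the scene view and (672,283) in the top view, the transformer's at (190,260) and (705,160). Their height above the block matches a seated part, and the bystanders have not moved.

```bash
python3 -c "
from h import *
s=bot.get_state(); print(s['qvel'].round(3)); bot.sign_off()"
```

```text
[ 0.001  0.003 -0.001  0.001  0.001  0.001]
the job is handed in; nothing more can be done
```

I put the transformer and the big blue capacitor into their nests with the pins up, and handed the job in at about 41 s of the 72 s.

**Transformer:** I gripped it on its 34 mm sides and lowered it until it touched the floor with about 6 N, at the height expected for a seated part.

**Capacitor:** The gripper can only turn about the vertical, so the can had to be tipped upright another way.
- My first try levered it against the fixture edge and stalled at about 33°. Pushing it onto the mat there gave about 26 N at the wrist.
- I let it down to lie on the mat again. It slipped out of a loosened grip for the last few millimetres; I did not measure its speed, but expect it stayed below the drop limit.
- I then gripped only the last few millimetres at the pin end with a light hold and lifted. Gravity swung the closed end down, and it stood up on the mat.
- I gripped it again upright and lowered it to the nest floor, touching with about 16 N.

**Last checks:**
- **Height:** the gripper heights at contact matched the pocket floors within about 1 mm.
- **Position:** the top camera's fit puts the capacitor within about 2 mm of the pocket centre. The scene camera's fit was about 2 pixels off, because its outline includes the visible side of the can.
- **Bystanders:** in the final scene picture, the reel, tip cleaner, flux bottle and small capacitor were found within about 2–3 pixels of where they started.

**Disagreements:** the finger tips were 30–37 mm higher than the reported tool position, so my first grasps of both parts came in too high. I corrected for this from the pictures and contact forces. The two cameras also differed by about 2–3 mm, so I used their average.

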